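# Walk the heavy spice chest home against its stop

### The arm

A 7-joint arm with a two-finger parallel gripper is mounted at the origin on the work surface. World frame = base frame: x ahead of the robot, y to its left, z up, the work surface at z = 0. Lengths are in mm, angles in rad, forces in N, time in s.
With the tool pointing down it reaches from about 425 to 975 mm from the base axis. Payload 16.7 kg.
Tool frame: the origin (TCP) lies on the centre line of the jaws, within the pads' length; the fingertips stand 17 mm ahead of it and the grasp point (between the pads) lies 2 mm behind it; z points along the fingers, y is the direction in which the jaws open and shut (so a half turn about z gives the same grasp; the last joint's range is limited). The gripper opens to 85 mm and grips with 20 to 120 N. Pads are 22 mm wide; open, the fingers measure 114 mm over their backs; the gripper's body (76 mm by 85 mm) begins 54 mm behind the grasp point. The pads swing forward as they close: fully open they stand 13 mm farther back than shut.
Start: joints at [-1.48, 0.426, 0.074, 1.606, -0.034, 1.111, -0.067], TCP at [160.982, 655.486, 248.302] pointing down, gripper open.
Joint ranges: [-2.85, 2.85], [-0.5, 2.14], [-1.23, 1.37], [0.21, 2.46], [-1.02, 4.16], [0.16, 2.05], [-2.73, 2.73]. Speed limits (rad/s): [1.89, 1.89, 2.39, 2.39, 3.01, 3.01, 3.01].

### API

Orientations are given as a unit quaternion [x, y, z, w].
In Python, from rig import ctrl gives the robot as it stands.
- The arm moves only by the tool drive_tool, never from a script. Its argument "motion" is a list that holds one entry, the list of rows, each a list of 7 numbers: the closure in counts, from 0 (fully open) to 255 (shut), then the shift along the tool's x, y, z as a fraction of full scale, then the turn, a rotation vector about the tool's x, y, z as a fraction of full scale. A call has 1 to 5 rows; each row shifts and turns the commanded pose from where the row before left it, along the tool's axes as they then stand; what a row does not reach is not made up. Full scale, the value 1, is 0.15 m for a shift and 120 degrees for a turn. A row lasts 1/12 s, in which the tool goes at most 41.7 mm and 7.16 degrees, less where a joint would pass 70% of its speed; a pose out of reach is approached as far as the arm can. A call with a number of a shift or a turn outside -1 to 1 is refused whole. A call with a gripper value outside its range is refused whole. The fingers move at their own pace and stop on an object; "squeeze" is the grip in N (left out, the last holds). Time passes only in rows, so rows that do not move let the fingers close. It gives the time, the measured TCP pose, the force and the opening at its end, in the units of the state.
- ctrl.get_state(): the state, without advancing time (a new reading comes with each control period).
- ctrl.read_camera(name): name is "side" or "top" or "wrist"; returns a dict with "frame" (400x640x3 uint8, red, green, blue), "fx", "fy", "cx", "cy" (pixels), "k1" (the pictures are not rectified: a ray, as slopes to the right and down, at radius r is drawn at 1 + k1 r^2 times it, then the intrinsics apply), "extrinsics" (4x4, takes a point from camera to world coordinates). Camera axes: x right, y down, z forward; pixel columns grow to the right and rows downward; lengths in mm; the calibration is good to about 2 mm. A picture is of the moment at which its call begins. There is no depth.
- ctrl.sign_off(): hands the job in, once; it reports no verdict.
The state is a dict: "clock": time; "qpos": joint angles; "dq": joint speeds; "effort": joint torques, N m; "position": TCP position; "ee_rot": TCP orientation; "wrist_force": force on the tool from outside, world axes, zero at the start; "ft_torque": the same for the moment, N m; "width": finger opening in mm.
Only numpy, scipy, OpenCV 4.12 (cv2) and the standard library are available. Lean on these libraries where they do the work, as an engineer would, in place of code of your own. Each camera call takes 0.05 s, during which the arm holds its last target.

### The job

Walk the heavy glass-fronted spice chest straight back along the shelf to its stop bar by pushing its two near wooden corner posts in turn, a little at a time, never on the glass and without letting it swing far askew, lift or tip. Once it has arrived, press first its left corner and then its right corner gently but firmly home on the rubber buffers (left and right as seen from the robot), so that both buffers stay snugly squeezed against it when you let go. Leave the jar, the katoris, the brass lid and the rolling pin where they are.

Things in the scene. Friction and masses are not known exactly. Their poses are not given: they have to be found in the camera images.
- chest: Heavy flat-based wooden spice chest, loose, 120 (x) x 190 (y) x 70 mm high, 1.1 to 1.9 kg, on smooth glides: slid, not lifted; origin at the centre of its underside; x points away from the robot to the stop, y to the left. Four wooden corner posts 30 x 30 mm, full height. Sliding it takes about 2 to 8 N. Never push it with more than 25 N, nor let it stand over 0.35 rad askew to the stop.
- chest_glass: Glass front and top panes, part of the chest (same origin and axes). Front pane between the near posts, y = -65 to 65 mm, 6 mm behind their faces; top pane 2 mm below the post tops. Fragile: must not be pushed or pressed.
- front_left (a point): Where to push: middle of the near face of the left near post (30 mm wide), chest frame (-60, 80, 35) mm. Pushing one post swings that corner forward about a point near the other corner, which stays or creeps on by a few mm. Bearing down adds friction.
- front_right (a point): Where to push: middle of the near face of the right near post (30 mm wide), chest frame (-60, -80, 35) mm.
- rear_left (a point): Point on the chest's far face, chest frame (60, 70, 34) mm; meets the left buffer pad.
- rear_right (a point): Point on the chest's far face, chest frame (60, -70, 34) mm; meets the right buffer pad.
- stop: Fixed dark wooden stop bar 220 mm long, 50 mm high, carrying two rubber buffers before it; origin on the shelf midway between the buffers, 30 mm before the bar; x points away from the robot, square to the bar, y along it to the left. Chest home: far face on both buffer pads, so chest origin at x = -60 to -70 mm, y within 25 mm of 0, up to 0.08 rad off square.
- buffer_left: Left buffer: round black rubber pad, 32 mm across, on a screw; origin fixed to the bar at (0, 70, 34) mm of the stop. Its pad face stands 0 to 10 mm before this point, differently each time and each side, so feel for it. It gives 0.25 mm per N. To seat the chest, push the left near post till the pad itself carries 6 N or more for half a second: a total push of 16 to 20 N, sliding included.
- buffer_right: Right buffer, likewise but screwed out by its own amount; origin at (0, -70, 34) mm of the stop. Seat it in the same way from the right near post, after the left.
- jar: Closed pickle jar, upright, 72 mm across, 110 mm high; origin under its centre. Leave alone.
- katoris: Five small steel bowls nested in a stack, 80 mm across, 76 mm high; origin under the centre. Leave alone.
- brass_lid: Brass-coloured pot lid lying flat, 104 mm across, 32 mm high with its knob; origin under its centre. Leave alone.
- rolling_pin: Wooden rolling pin on its side, 40 mm thick, 320 mm long along its y; it lies beside the work, to the right; origin under its middle. Leave alone.
There are look-alikes about, which are no part of the job. There is more than one size of the chest; the job needs the smaller. Of the things that look like the stop, the larger one is meant.

How it is judged:
By the outcome, as a careful person would: the job done as asked, in the order asked, and still so for the second after the job is handed in, with the robot touching nothing.
It also fails if it takes over 72 s, if anything falls off the work surface, if the arm or the gripper's body presses on something with over 40 N, if the wrist force passes 120 N, or if a joint passes its speed limit or range.

## Working session

There is one attempt and no reset: what is moved stays moved. The work goes in short steps, Python scripts to look and compute and a tool call to move; the robot and the scene stay as the last step left them, time stands still between calls to the robot, and variables do not carry over. Pictures are saved under pics/ and viewed, and the job is handed in when it is done.

Besides the shell and the picture viewer there is one more tool, called after "Emit:" in YAML: its name, and indented under it one key for each argument. drive_tool: Moves the arm, as the interface text tells. Shift numbers are shares of 0.15 m and turn numbers shares of 120 degrees, none past 1 either way. Its arguments: {"type":"object","properties":{"motion":{"type":"array"},"squeeze":{"type":"number"}},"required":["motion"]}

```bash
ls; mkdir -p pics; python3 - <<'E'
from rig import ctrl
import cv2
s=ctrl.get_state(); print(s)
for n in ["side","top","wrist"]:
    c=ctrl.read_camera(n); cv2.imwrite(f"pics/{n}0.png",c["frame"][:,:,::-1]); print(n,{k:v for k,v in c.items() if k!="frame"})
E
```

```text
pics
{'clock': 0.0, 'qpos': array([-1.47948419,  0.4267479 ,  0.07382808,  1.6066387 , -0.03407438,
        1.11079449, -0.06705749]), 'dq': array([ 0.00082167, -0.00014857,  0.00031587,  0.00096942,  0.00092757,
        0.0007644 , -0.00140416]), 'effort': array([-7.78344183e-04, -9.49843884e+01,  3.76041412e+00, -4.63501275e+01,
        1.93946727e-02,  1.01079815e-02,  4.99648741e-05]), 'position': array([160.90755591, 655.12678397, 247.58531928]), 'ee_rot': array([ 1.20094451e-01,  9.92762248e-01, -6.64552288e-04, -2.33169912e-05]), 'wrist_force': array([ 0.28401921, -0.50167628,  0.1262186 ]), 'ft_torque': array([ 0.04696713, -0.00747736, -0.03290331]), 'width': 84.99650564071962}
side {'fx': 477.6198185962434, 'fy': 477.6198185962434, 'cx': 317.0736759802226, 'cy': 192.13441640281283, 'k1': -0.01693468900186317, 'extrinsics': array([[ 9.81064812e-01, -1.27205386e-01,  1.46050075e-01,
         3.10573762e+02],
       [-1.93508751e-01, -6.12099285e-01,  7.66739088e-01,
        -1.12272890e+03],
       [-8.13619520e-03, -7.80482707e-01, -6.25124425e-01,
         9.55791511e+02],
 
[... 371 characters left out ...]
57e-02,
        -1.06749980e+00],
       [ 1.94198929e-02, -1.86503403e-01, -9.82262362e-01,
         1.14890389e+03],
       [ 0.00000000e+00,  0.00000000e+00,  0.00000000e+00,
         1.00000000e+00]])}
wrist {'fx': 342.67553141824055, 'fy': 342.67553141824055, 'cx': 322.1741421426386, 'cy': 197.87663141276224, 'k1': 0.0027683303040270434, 'extrinsics': array([[ 2.38480299e-01,  9.17474490e-01,  3.18382956e-01,
         7.80506831e+01],
       [ 9.71146605e-01, -2.24897853e-01, -7.93424705e-02,
         6.75566861e+02],
       [-1.19104954e-03,  3.28118143e-01, -9.44635943e-01,
         3.72798316e+02],
       [ 0.00000000e+00,  0.00000000e+00,  0.00000000e+00,
         1.00000000e+00]])}
```

View pics/side0.png

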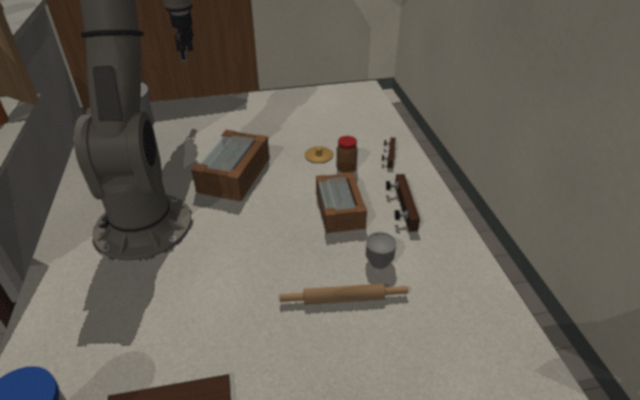

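View pics/top0.png

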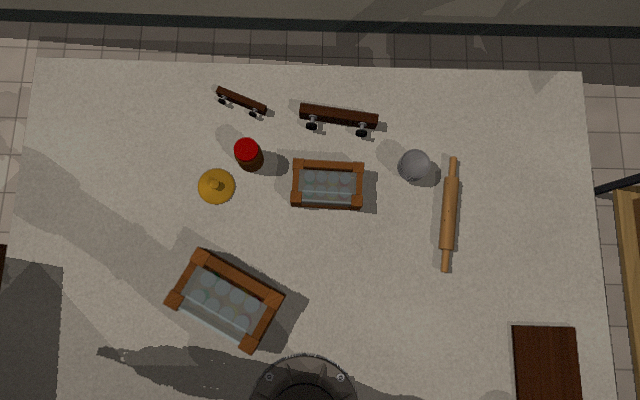

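The top view shows two chests: a large one at about (225,300) and a small one at about (328,185). It also shows two stop bars, a large one at (338,117) and a short one at (241,101). The job needs the smaller chest at (328,185) and the longer stop at (338,117), so I'll confirm both in a crop.

```bash
cat > h.py <<'E'
import numpy as np, cv2
from rig import ctrl
def ray(c,u,v):
    xd=np.array([(u-c["cx"])/c["fx"],(v-c["cy"])/c["fy"]]); x=xd.copy()
    for _ in range(20): x=xd/(1+c["k1"]*(x@x))
    E=c["extrinsics"]; return E[:3,3],E[:3,:3]@np.array([x[0],x[1],1.])
def onz(c,u,v,z):
    o,d=ray(c,u,v); return o+d*(z-o[2])/d[2]
def proj(c,P):
    E=c["extrinsics"]; p=E[:3,:3].T@(np.asarray(P,float)-E[:3,3]); x=p[:2]/p[2]; x=x*(1+c["k1"]*(x@x))
    return np.array([x[0]*c["fx"]+c["cx"],x[1]*c["fy"]+c["cy"]])
def crop(c,x0,y0,x1,y1,k,fn):
    cv2.imwrite(fn,cv2.resize(np.ascontiguousarray(c["frame"][y0:y1,x0:x1,::-1]),None,fx=k,fy=k,interpolation=cv2.INTER_CUBIC))
E
python3 - <<'E'
import cv2
im=cv2.imread("pics/top0.png")[80:230,270:410]
cv2.imwrite("pics/topc.png",cv2.resize(im,None,fx=4,fy=4,interpolation=cv2.INTER_CUBIC))
im=cv2.imread("pics/side0.png")[130:260,290:440]
cv2.imwrite("pics/sidec.png",cv2.resize(im,None,fx=4,fy=4,interpolation=cv2.INTER_CUBIC))
E
```

```text
(no output)
```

View pics/topc.png

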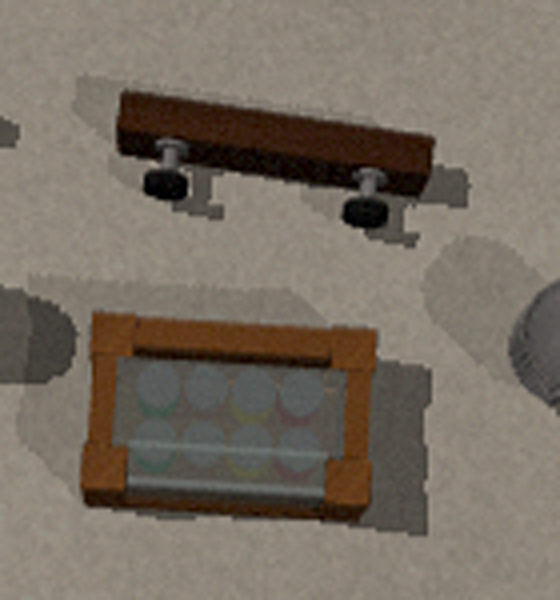

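View pics/sidec.png

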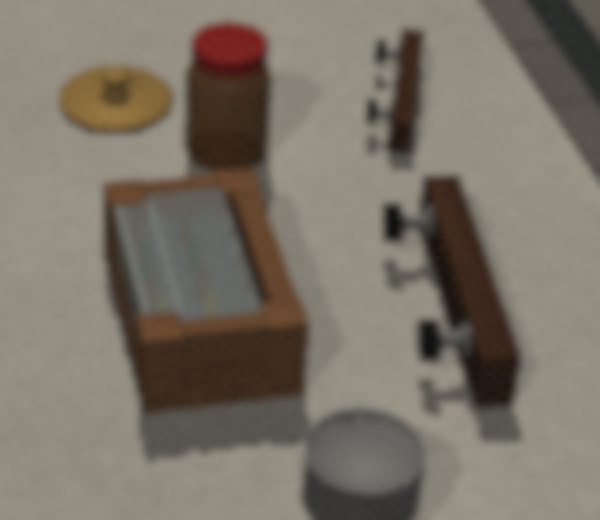

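The crop confirms the smaller chest (posts at the corners, glass front facing the robot) and the 220 mm stop with two black buffers. Next I'll measure the corners.

```bash
python3 - <<'E'
import cv2,numpy as np
im=cv2.imread("pics/top0.png")[155:215,285:370]
im=cv2.convertScaleAbs(im,alpha=1.6,beta=0)
cv2.imwrite("pics/topd.png",cv2.resize(im,None,fx=9,fy=9,interpolation=cv2.INTER_NEAREST))
im=cv2.imread("pics/top0.png")[98:142,292:384]
im=cv2.convertScaleAbs(im,alpha=1.8,beta=0)
cv2.imwrite("pics/tope.png",cv2.resize(im,None,fx=8,fy=8,interpolation=cv2.INTER_NEAREST))
E
```

```text
(no output)
```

View pics/topd.png

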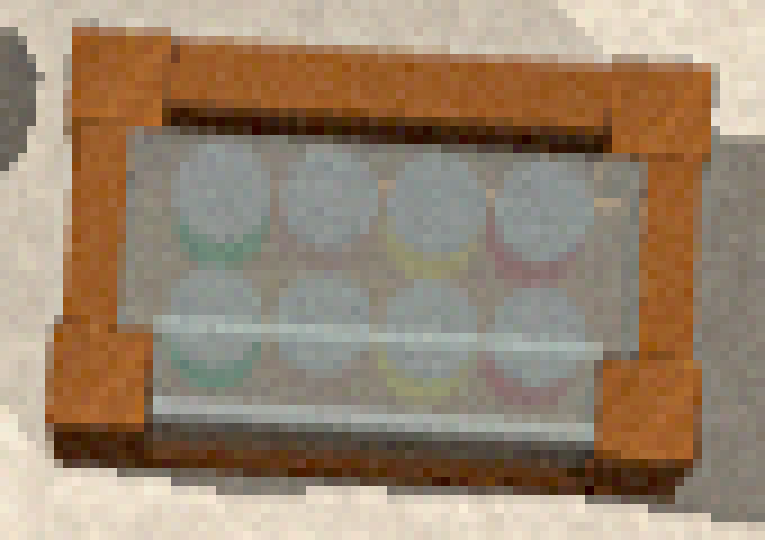

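View pics/tope.png

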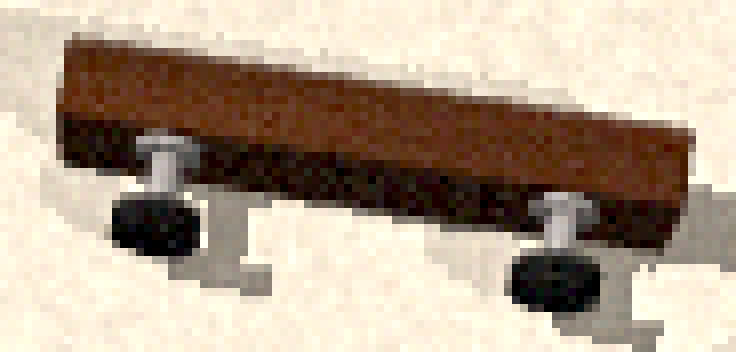

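```bash
cat > pose0.py <<'E'
from h import *
E
python3 - <<'E'
from h import *
import numpy as np
c=ctrl.read_camera("top")
N=lambda x,y,s,ox,oy:(x/s+ox-.5,y/s+oy-.5)
P=[onz(c,*N(x,y,9,285,155),70)[:2] for x,y in [(47,423),(697,460),(712,65),(72,27)]]
P=np.array(P);print(P.round(1)); cen=P.mean(0)
ax=(P[2]+P[3]-P[0]-P[1]); yaw=np.arctan2(ax[1],ax[0]); ay=P[0]+P[3]-P[1]-P[2]; yaw2=np.arctan2(-ay[0],ay[1])
print("chest",cen,yaw,yaw2,np.hypot(*ax)/2,np.hypot(*ay)/2)
B=np.array([onz(c,*N(x,y,8,292,98),50)[:2] for x,y in [(60,115),(682,205),(693,130),(68,40)]]);print(B.round(1))
d=B[0]-B[1]+B[3]-B[2]; by=np.arctan2(-d[0],d[1]); mid=(B[0]+B[1])/2; u=np.array([np.cos(by),np.sin(by)]);l=np.array([-u[1],u[0]])
O=mid-30*u; print("stop",O,by,np.hypot(*d)/2, np.hypot(*(B[2]-B[1])))
r=cen-O; print("chest in stop",r@u,r@l,yaw-by,yaw2-by)
for nm,(x,y) in dict(bl=(155,255),br=(556,312),blt=(160,195),brt=(560,255)).items():
    for z in (18,34,50):
        p=onz(c,*N(x,y,8,292,98),z)[:2]-O; print(nm,z,p@u,p@l)
for nm,uv,z in [("jar",(246.5,149),110),("kat",(414,165),76)]: print(nm,onz(c,*uv,z))
E
```

```text
[[ 529.9   48.7]
 [ 523.3 -139.5]
 [ 641.7 -144. ]
 [ 648.6   45. ]]
chest [585.89383427 -47.44085941] -0.03489653514226685 -0.035712856658805095 118.66122498117554 188.77086255105434
[[ 785.3   31.8]
 [ 758.3 -183.1]
 [ 785.7 -187.1]
 [ 812.8   29.7]]
stop [742.02137153 -71.9288046 ] -0.1247137319851751 217.55049153110596 27.685463074280275
chest in stop -157.96101665707576 4.876942398126057 0.08981719684290826 0.08900087532637001
bl 18 -3.6055599674030425 69.93543251677228
bl 34 -9.377573014183785 69.22637939999707
bl 50 -15.149586060964639 68.51732628322185
br 18 -3.2194312001509773 -72.71307504125431
br 34 -8.996907187094257 -71.40394063316941
br 50 -14.774383174037547 -70.09480622508444
blt 18 18.682612903622864 71.42771013821347
blt 34 12.59526734330735 70.69754431489277
blt 50 6.5079217829920575 69.96737849157208
brt 18 17.891716126148264 -71.4956758325944
brt 34 11.815560153702172 -70.20376515813103
brt 50 5.739404181256076 -68.91185448366764
jar [656.5829708  161.47868578 110.        ]
kat [ 634.30070362 -276.57232173   76.        ]
```

The chest sits at about (586,-47) with yaw -0.035, which is (-158, +5) mm and +0.09 rad in the stop frame. The left post is at about (529,35). I'll align the tool to the stop, close the gripper and travel over.

Emit:
drive_tool:
  motion:
    - [[255,0,0,0,0,0,-0.055],[255,-0.158,-0.223,0,0,0,0],[255,-0.158,-0.223,0,0,0,0],[255,-0.158,-0.223,0,0,0,0],[255,-0.158,-0.223,0,0,0,0]]
  squeeze: 60

```text
clock: 0.62
position: [238.8, 509.0, 248.0]
ee_rot: [0.063, 0.998, -0.0, -0.0]
wrist_force: [1.2, 0.5, -0.5]
width: 25.6
```

Emit:
drive_tool:
  motion:
    - [[255,-0.158,-0.223,0,0,0,0],[255,-0.158,-0.223,0,0,0,0],[255,-0.158,-0.223,0,0,0,0],[255,-0.158,-0.223,0,0,0,0],[255,-0.158,-0.223,0,0,0,0]]

```text
clock: 1.03
position: [335.3, 328.1, 248.4]
ee_rot: [0.063, 0.998, 0.0, -0.0]
wrist_force: [0.8, 0.7, -0.4]
width: 0.1
```

Emit:
drive_tool:
  motion:
    - [[255,-0.158,-0.223,0,0,0,0],[255,-0.158,-0.223,0,0,0,0],[255,-0.158,-0.223,0,0,0,0],[255,-0.158,-0.223,0,0,0,0],[255,-0.158,-0.223,0,0,0,0]]

```text
clock: 1.45
position: [431.9, 147.3, 248.6]
ee_rot: [0.063, 0.998, 0.0, 0.0]
wrist_force: [1.3, 1.5, 0.7]
width: -0.1
```

Emit:
drive_tool:
  motion:
    - [[255,0,0,0,0,-0.05,0],[255,0,0,0,0,-0.05,0],[255,0,0,0,0,0,0]]

```text
clock: 1.7
position: [430.1, 148.4, 247.8]
ee_rot: [0.063, 0.992, -0.007, 0.107]
wrist_force: [0.3, 0.5, 0.3]
width: -0.0
```

```bash
cat > g.py <<'E'
import sys,numpy as np
from rig import ctrl
from scipy.spatial.transform import Rotation as Ro
O=np.array([742.0,-71.9]);by=-0.1247
u=np.array([np.cos(by),np.sin(by)]);l=np.array([-u[1],u[0]])
def st():
    s=ctrl.get_state(); R=Ro.from_quat(s["ee_rot"]).as_matrix(); p=s["position"]
    q=p[:2]-O; F=s["wrist_force"]
    return s,R,p,np.array([q@u,q@l,p[2]]),np.array([F[:2]@u,F[:2]@l,F[2]])
if __name__=="__main__":
    s,R,p,q,F=st()
    print("t",round(s["clock"],2),"stopframe tcp",q.round(1),"F",F.round(1),"z",R[:,2].round(3))
    if len(sys.argv)>1:
        t=np.array([float(a) for a in sys.argv[1:4]]); d=t-q
        w=np.array([*(d[0]*u+d[1]*l),d[2]]); print("tool frac",(R.T@w/150).round(4),"mm",d.round(1))
    for v in ((1,0,0),(0,1,0),(0,0,1)):
        w=np.array([*(v[0]*u+v[1]*l),v[2]]); print(v,"10mm:",(R.T@w*10/150).round(4))
E
# FL in stop frame and pre pose
python3 - <<'E'
import numpy as np
c,s=np.cos(.0895),np.sin(.0895)
for y in (80,-80): print(np.array([-158,4.9])+np.array([[c,-s],[s,c]])@np.array([-60,y]))
E
python3 g.py -264 81 46
```

```text
[-224.9102978    79.21697013]
[-210.60940794  -80.14263752]
t 1.7 stopframe tcp [-336.9  179.8  247.8] F [0.2 0.6 0.3] z [ 0.211 -0.027 -0.977]
tool frac [-0.1894 -0.6584  1.4181] mm [  72.9  -98.8 -201.8]
(1, 0, 0) 10mm: [-0.0651  0.0001  0.0142]
(0, 1, 0) 10mm: [ 0.0001  0.0667 -0.    ]
(0, 0, 1) 10mm: [-0.0142  0.     -0.0651]
```

Emit:
drive_tool:
  motion:
    - [[255,-0.05,-0.22,0.07,0,0,0],[255,-0.05,-0.22,0.07,0,0,0],[255,-0.05,-0.218,0.08,0,0,0],[255,-0.01,0,0.26,0,0,0],[255,-0.01,0,0.26,0,0,0]]

```text
clock: 2.12
position: [468.4, 44.0, 145.9]
ee_rot: [0.064, 0.992, -0.005, 0.106]
wrist_force: [0.8, 3.8, -0.8]
width: 0.3
```

Emit:
drive_tool:
  motion:
    - [[255,-0.01,0,0.26,0,0,0],[255,-0.01,0,0.24,0,0,0],[255,0,0,0.1,0,0,0],[255,0,0,0,0,0,0]]

```text
clock: 2.45
position: [487.2, 41.7, 54.3]
ee_rot: [0.063, 0.993, -0.008, 0.102]
wrist_force: [-1.2, 0.0, -0.3]
width: -0.2
```

```bash
python3 g.py -240 81 46; python3 - <<'E'
from h import *
c=ctrl.read_camera("side"); crop(c,230,100,430,250,4,"pics/s1.png")
c=ctrl.read_camera("top"); crop(c,270,80,410,230,4,"pics/t1.png")
c=ctrl.read_camera("wrist"); cv2.imwrite("pics/w1.png",c["frame"][:,:,::-1])
E
```

```text
t 2.45 stopframe tcp [-267.    81.1   54.3] F [-1.2 -0.1 -0.3] z [ 0.201 -0.029 -0.979]
tool frac [-0.1649 -0.      0.0906] mm [27.  -0.1 -8.3]
(1, 0, 0) 10mm: [-0.0653  0.0001  0.0135]
(0, 1, 0) 10mm: [ 0.      0.0667 -0.0002]
(0, 0, 1) 10mm: [-0.0135 -0.0002 -0.0653]
```

View pics/s1.png

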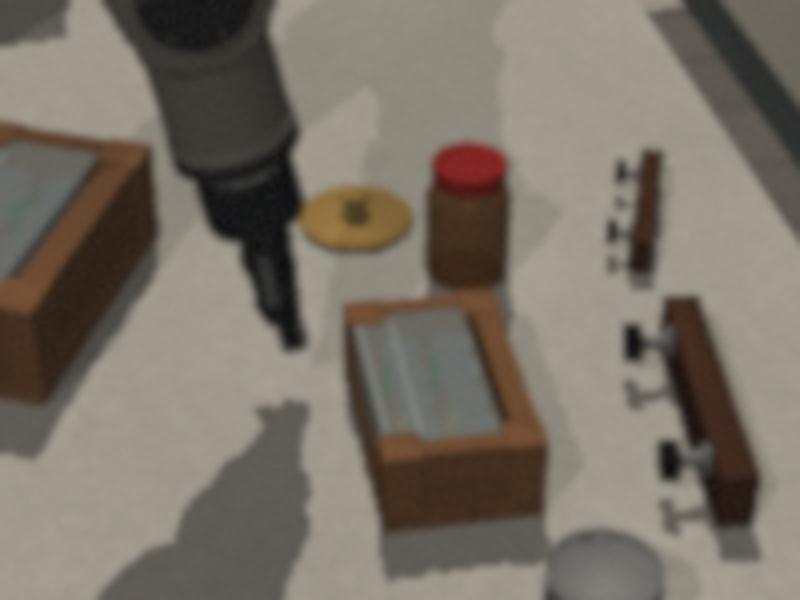

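View pics/w1.png

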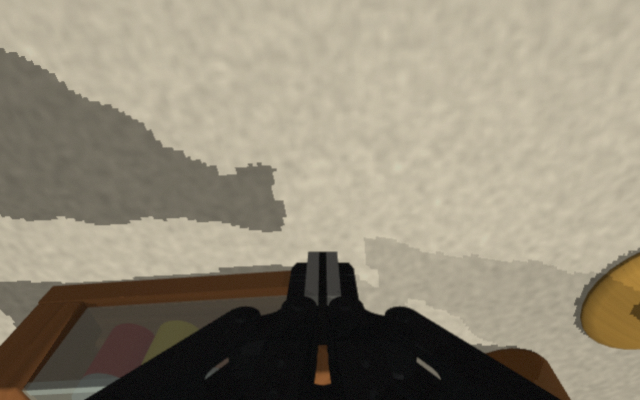

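View pics/t1.png

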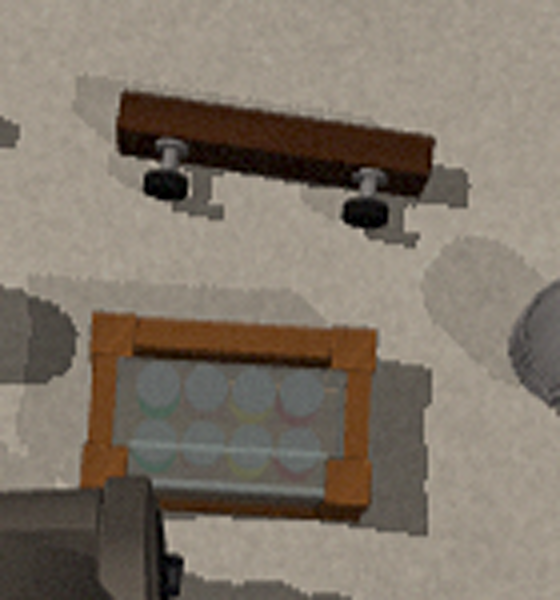

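The side crop shows the shut fingertips at (293,348), in front of the left near post with a clear gap. I'll lower them and approach slowly.

Emit:
drive_tool:
  motion:
    - [[255,-0.05,0,0.05,0,0,0],[255,-0.03,0,0.01,0,0,0],[255,-0.013,0,0.003,0,0,0],[255,-0.013,0,0.003,0,0,0],[255,-0.006,0,0.001,0,0,0]]

```text
clock: 3.02
position: [507.0, 40.5, 52.1]
ee_rot: [0.062, 0.993, -0.006, 0.105]
wrist_force: [-1.4, 0.0, -0.5]
width: 0.0
```

```bash
python3 g.py -240 81 46
```

```text
t 3.02 stopframe tcp [-247.1   82.3   52.1] F [-1.4 -0.2 -0.5] z [ 0.207 -0.026 -0.978]
tool frac [-0.038  -0.0088  0.0499] mm [ 7.1 -1.3 -6.1]
(1, 0, 0) 10mm: [-0.0652  0.0001  0.0139]
(0, 1, 0) 10mm: [0.0001 0.0667 0.    ]
(0, 0, 1) 10mm: [-0.0139  0.     -0.0652]
```

Emit:
drive_tool:
  motion:
    - [[255,0,-0.009,0.045,0,0,0],[255,-0.01,0,0.003,0,0,0],[255,-0.01,0,0.003,0,0,0]]

```text
clock: 3.27
position: [510.6, 38.2, 44.1]
ee_rot: [0.063, 0.993, -0.007, 0.104]
wrist_force: [-0.1, 0.7, 0.7]
width: 0.1
```

```bash
python3 g.py -240 81 46
```

```text
t 3.27 stopframe tcp [-243.3   80.5   44.1] F [-0.2  0.7  0.7] z [ 0.205 -0.026 -0.978]
tool frac [-0.0241  0.0035 -0.008 ] mm [3.3 0.5 1.9]
(1, 0, 0) 10mm: [-0.0652  0.0001  0.0138]
(0, 1, 0) 10mm: [ 0.0001  0.0667 -0.    ]
(0, 0, 1) 10mm: [-0.0138 -0.     -0.0652]
```

Emit:
drive_tool:
  motion:
    - [[255,-0.011,0,0.001,0,0,0],[255,-0.011,0,0.001,0,0,0],[255,-0.011,0,0.002,0,0,0]]

```text
clock: 3.52
position: [515.8, 37.7, 44.8]
ee_rot: [0.062, 0.993, -0.007, 0.104]
wrist_force: [-2.9, 2.0, 1.0]
width: 0.2
```

```bash
python3 g.py
```

```text
t 3.52 stopframe tcp [-238.1   80.7   44.8] F [-3.1  1.6  1. ] z [ 0.206 -0.026 -0.978]
(1, 0, 0) 10mm: [-0.0652  0.0001  0.0138]
(0, 1, 0) 10mm: [ 0.0001  0.0667 -0.    ]
(0, 0, 1) 10mm: [-0.0138 -0.     -0.0652]
```

Contact was at about x -239, as predicted. I'll push the left post on by about 20 mm.

Emit:
drive_tool:
  motion:
    - [[255,-0.012,0,0.0025,0,0,0],[255,-0.012,0,0.0025,0,0,0],[255,-0.012,0,0.0025,0,0,0],[255,-0.012,0,0.0025,0,0,0],[255,-0.012,0,0.0025,0,0,0]]

```text
clock: 3.93
position: [525.0, 36.7, 44.9]
ee_rot: [0.062, 0.993, -0.007, 0.104]
wrist_force: [-2.8, 2.5, 0.3]
width: 0.1
```

```bash
python3 g.py
```

```text
t 3.93 stopframe tcp [-228.8   80.8   44.9] F [-3.1  2.1  0.3] z [ 0.206 -0.026 -0.978]
(1, 0, 0) 10mm: [-0.0652  0.0001  0.0138]
(0, 1, 0) 10mm: [ 0.      0.0667 -0.    ]
(0, 0, 1) 10mm: [-0.0138 -0.     -0.0652]
```

Emit:
drive_tool:
  motion:
    - [[255,-0.012,0,0.0025,0,0,0],[255,-0.012,0,0.0025,0,0,0],[255,-0.012,0,0.0025,0,0,0],[255,-0.012,0,0.0025,0,0,0],[255,-0.012,0,0.0025,0,0,0]]

```text
clock: 4.35
position: [534.2, 35.4, 44.9]
ee_rot: [0.062, 0.993, -0.007, 0.104]
wrist_force: [-3.0, 2.8, -1.1]
width: -0.0
```

```bash
python3 g.py
```

```text
t 4.35 stopframe tcp [-219.5   80.6   44.9] F [-3.4  2.4 -1.1] z [ 0.206 -0.026 -0.978]
(1, 0, 0) 10mm: [-0.0652  0.0001  0.0139]
(0, 1, 0) 10mm: [ 0.0001  0.0667 -0.    ]
(0, 0, 1) 10mm: [-0.0139 -0.     -0.0652]
```

Emit:
drive_tool:
  motion:
    - [[255,0.163,0,-0.034,0,0,0],[255,0,-0.268,0,0,0,0],[255,0,-0.268,0,0,0,0],[255,0,-0.268,0,0,0,0],[255,0,-0.268,0,0,0,0]]

```text
clock: 4.77
position: [492.7, -102.8, 45.2]
ee_rot: [0.062, 0.993, -0.007, 0.105]
wrist_force: [1.1, -0.8, -0.3]
width: 0.3
```

Emit:
drive_tool:
  motion:
    - [[255,0,0,0,0,0,0],[255,-0.03,0,0.006,0,0,0],[255,0,0,0,0,0,0]]

```text
clock: 5.02
position: [498.3, -102.5, 45.2]
ee_rot: [0.063, 0.992, -0.007, 0.105]
wrist_force: [0.5, 0.5, -0.1]
width: 0.2
```

```bash
python3 g.py -235 -81 45;  python3 - <<'E'
from h import *
c=ctrl.read_camera("top"); crop(c,270,80,410,230,4,"pics/t2.png")
E
```

```text
t 5.02 stopframe tcp [-238.   -60.6   45.2] F [ 0.4  0.5 -0.1] z [ 0.207 -0.026 -0.978]
tool frac [-0.0199 -0.1356  0.0057] mm [  3.  -20.4  -0.2]
(1, 0, 0) 10mm: [-0.0652  0.0002  0.0139]
(0, 1, 0) 10mm: [ 0.0002  0.0667 -0.    ]
(0, 0, 1) 10mm: [-0.0139  0.     -0.0652]
```

View pics/t2.png

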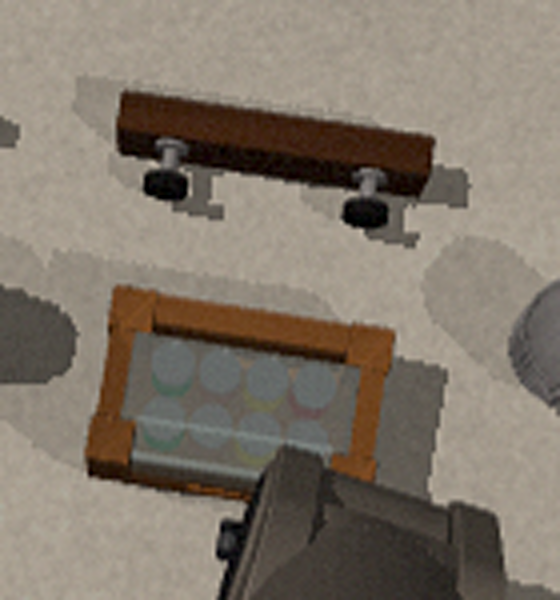

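The lateral move fell 20 mm short, so I was right to check before pushing. The chest has swung as expected and is now nearly parallel to the bar. I'll correct the position, then push the right post.

Emit:
drive_tool:
  motion:
    - [[255,0,-0.134,0,0,0,0],[255,0,0,0,0,0,0]]

```text
clock: 5.23
position: [494.6, -122.6, 44.9]
ee_rot: [0.062, 0.993, -0.007, 0.104]
wrist_force: [-0.9, -0.9, 0.1]
width: 0.0
```

```bash
python3 g.py -226 -81 45
```

```text
t 5.23 stopframe tcp [-239.2  -81.1   44.9] F [-0.8 -1.   0.1] z [ 0.206 -0.027 -0.978]
tool frac [-0.0859  0.0003  0.0176] mm [13.2  0.1  0.1]
(1, 0, 0) 10mm: [-0.0652 -0.      0.0139]
(0, 1, 0) 10mm: [-0.      0.0667 -0.    ]
(0, 0, 1) 10mm: [-0.0139 -0.0001 -0.0652]
```

Emit:
drive_tool:
  motion:
    - [[255,-0.03,0,0.0063,0,0,0],[255,-0.02,0,0.004,0,0,0],[255,-0.012,0,0.0025,0,0,0],[255,-0.012,0,0.0025,0,0,0],[255,-0.012,0,0.0025,0,0,0]]

```text
clock: 5.65
position: [507.7, -122.9, 44.8]
ee_rot: [0.062, 0.993, -0.006, 0.104]
wrist_force: [-1.4, -0.1, 0.4]
width: 0.4
```

```bash
python3 g.py
```

```text
t 5.65 stopframe tcp [-226.1  -79.7   44.8] F [-1.4 -0.3  0.4] z [ 0.206 -0.026 -0.978]
(1, 0, 0) 10mm: [-0.0652 -0.      0.0138]
(0, 1, 0) 10mm: [-0.      0.0667  0.    ]
(0, 0, 1) 10mm: [-0.0138  0.     -0.0652]
```

Emit:
drive_tool:
  motion:
    - [[255,-0.012,0,0.0025,0,0,0],[255,-0.012,0,0.0025,0,0,0],[255,-0.012,0,0.0025,0,0,0],[255,-0.012,0,0.0025,0,0,0],[255,-0.012,0,0.0025,0,0,0]]

```text
clock: 6.07
position: [515.9, -125.0, 44.7]
ee_rot: [0.063, 0.993, -0.007, 0.103]
wrist_force: [-4.9, -2.3, 1.3]
width: -0.2
```

```bash
python3 g.py
```

```text
t 6.07 stopframe tcp [-217.7  -80.8   44.7] F [-4.6 -2.9  1.3] z [ 0.205 -0.026 -0.978]
(1, 0, 0) 10mm: [-0.0652  0.0001  0.0138]
(0, 1, 0) 10mm: [ 0.0001  0.0667 -0.    ]
(0, 0, 1) 10mm: [-0.0138 -0.     -0.0652]
```

Emit:
drive_tool:
  motion:
    - [[255,-0.012,0,0.0025,0,0,0],[255,-0.012,0,0.0025,0,0,0],[255,-0.012,0,0.0025,0,0,0],[255,-0.012,0,0.0025,0,0,0],[255,-0.012,0,0.0025,0,0,0]]

```text
clock: 6.48
position: [525.5, -126.1, 44.8]
ee_rot: [0.063, 0.993, -0.007, 0.104]
wrist_force: [-2.8, -1.4, 0.1]
width: -0.0
```

Emit:
drive_tool:
  motion:
    - [[255,-0.012,0,0.0025,0,0,0],[255,-0.012,0,0.0025,0,0,0],[255,-0.012,0,0.0025,0,0,0],[255,-0.012,0,0.0025,0,0,0],[255,-0.012,0,0.0025,0,0,0]]

```text
clock: 6.9
position: [534.9, -127.0, 44.9]
ee_rot: [0.062, 0.993, -0.007, 0.104]
wrist_force: [-3.3, -1.3, -1.2]
width: 0.5
```

```bash
python3 g.py
```

```text
t 6.9 stopframe tcp [-198.6  -80.4   44.9] F [-3.1 -1.7 -1.2] z [ 0.206 -0.026 -0.978]
(1, 0, 0) 10mm: [-0.0652  0.0001  0.0138]
(0, 1, 0) 10mm: [ 0.0001  0.0667 -0.    ]
(0, 0, 1) 10mm: [-0.0138  0.     -0.0652]
```

Emit:
drive_tool:
  motion:
    - [[255,0.2,0,-0.042,0,0,0],[255,0,0.268,0,0,0,0],[255,0,0.268,0,0,0,0],[255,0,0.268,0,0,0,0],[255,0,0.268,0,0,0,0]]

```text
clock: 7.32
position: [524.2, 23.9, 45.4]
ee_rot: [0.063, 0.992, -0.006, 0.105]
wrist_force: [0.7, -0.6, -0.5]
width: -0.3
```

Emit:
drive_tool:
  motion:
    - [[255,0,0.12,0,0,0,0],[255,0,0,0,0,0,0]]

```text
clock: 7.48
position: [526.9, 46.1, 45.1]
ee_rot: [0.059, 0.993, -0.005, 0.105]
wrist_force: [0.3, 0.7, 0.1]
width: -0.1
```

```bash
python3 g.py -220 81 45;  python3 - <<'E'
from h import *
c=ctrl.read_camera("top"); crop(c,270,80,410,230,4,"pics/t3.png")
E
```

```text
t 7.48 stopframe tcp [-228.1   90.3   45.1] F [0.2 0.7 0.1] z [ 0.208 -0.023 -0.978]
tool frac [-0.052  -0.0623  0.012 ] mm [ 8.1 -9.3 -0.1]
(1, 0, 0) 10mm: [-0.0652 -0.0004  0.0139]
(0, 1, 0) 10mm: [-0.0004  0.0667  0.0002]
(0, 0, 1) 10mm: [-0.0139  0.0001 -0.0652]
```

View pics/t3.png

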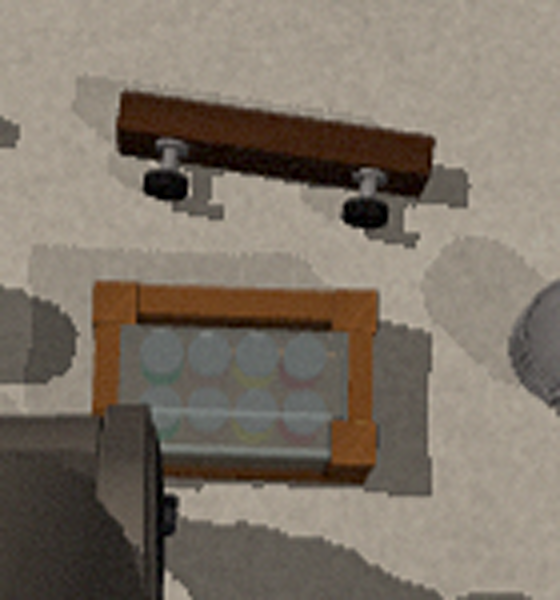

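Emit:
drive_tool:
  motion:
    - [[255,-0.03,-0.058,0.006,0,0,0],[255,-0.016,0,0.0034,0,0,0],[255,-0.016,0,0.0034,0,0,0],[255,-0.014,0,0.003,0,0,0],[255,-0.014,0,0.003,0,0,0]]

```text
clock: 7.95
position: [538.0, 29.6, 44.9]
ee_rot: [0.063, 0.993, -0.006, 0.104]
wrist_force: [-4.4, 1.3, 2.5]
width: 0.2
```

```bash
python3 g.py
```

```text
t 7.95 stopframe tcp [-215.    75.3   44.9] F [-4.5  0.7  2.5] z [ 0.205 -0.026 -0.978]
(1, 0, 0) 10mm: [-0.0652  0.0001  0.0138]
(0, 1, 0) 10mm: [ 0.0001  0.0667 -0.    ]
(0, 0, 1) 10mm: [-0.0138  0.     -0.0652]
```

Emit:
drive_tool:
  motion:
    - [[255,-0.015,0,0.0032,0,0,0],[255,-0.015,0,0.0032,0,0,0],[255,-0.015,0,0.0032,0,0,0],[255,-0.015,0,0.0032,0,0,0],[255,-0.015,0,0.0032,0,0,0]]

```text
clock: 8.37
position: [549.5, 28.7, 44.8]
ee_rot: [0.062, 0.993, -0.006, 0.104]
wrist_force: [-3.5, 2.2, -0.6]
width: 0.2
```

```bash
python3 g.py
```

```text
t 8.37 stopframe tcp [-203.5   75.9   44.8] F [-3.8  1.7 -0.6] z [ 0.205 -0.026 -0.978]
(1, 0, 0) 10mm: [-0.0652  0.      0.0138]
(0, 1, 0) 10mm: [ 0.      0.0667 -0.    ]
(0, 0, 1) 10mm: [-0.0138  0.     -0.0652]
```

```bash
cat > cp.py <<'E'
from h import *
from g import O,u,l
def pose(c,F):  # F: far-left, far-right top corners in full px; returns chest pose in stop frame
    a,b=[onz(c,*f,70)[:2]-O for f in F]; a=np.array([a@u,a@l]);b=np.array([b@u,b@l])
    d=a-b; yaw=np.arctan2(-d[0],d[1]); m=(a+b)/2; return m-60*np.array([np.cos(yaw),np.sin(yaw)]),yaw,np.hypot(*d)
E
python3 - <<'E'
from cp import *
c=ctrl.read_camera("top"); 
print(pose(c,[(94/4+269.5,283/4+79.5),(379/4+269.5,292/4+79.5)]))
im=cv2.convertScaleAbs(c["frame"][130:190,285:370,::-1],alpha=1.6); cv2.imwrite("pics/t4.png",cv2.resize(im,None,fx=9,fy=9,interpolation=cv2.INTER_NEAREST))
E
```

```text
(array([-135.69150915,    4.7590775 ]), np.float64(0.11713104593267536), np.float64(190.0816819161725))
```

View pics/t4.png

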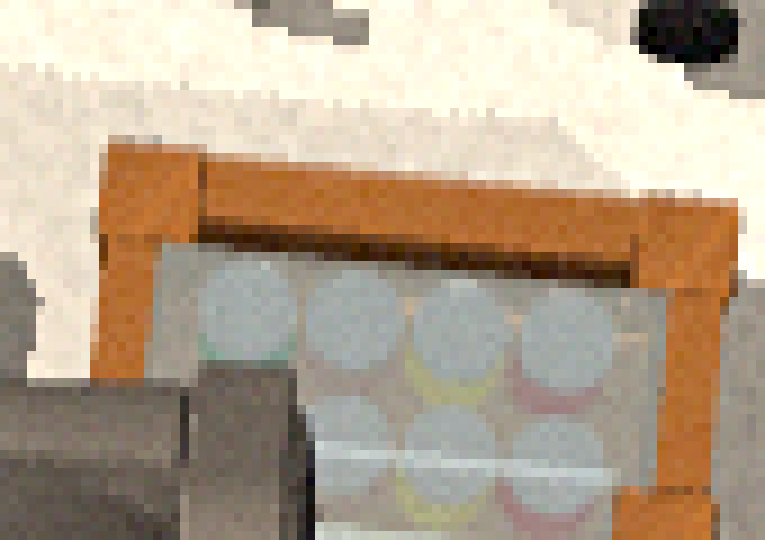

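```bash
python3 - <<'E'
from cp import *
c=ctrl.read_camera("top"); p,y,d=pose(c,[(108/9+284.5,140/9+129.5),(738/9+284.5,200/9+129.5)]); print(p,y,d)
R=np.array([[np.cos(y),-np.sin(y)],[np.sin(y),np.cos(y)]])
for s in (80,-80): print(p+R@[-60,s])
E
```

```text
[-126.68525039    2.34617954] 0.0512225694123215 187.69245771505692
[-190.7025689    79.16924203]
[-182.51054119  -80.62090373]
```

Emit:
drive_tool:
  motion:
    - [[255,0.04,0,-0.008,0,0,0],[255,0,0.043,0,0,0,0],[255,0,0,0,0,0,0],[255,-0.026,0,0.0055,0,0,0],[255,-0.012,0,0.0025,0,0,0]]

```text
clock: 8.88
position: [550.7, 35.1, 45.0]
ee_rot: [0.062, 0.993, -0.006, 0.104]
wrist_force: [-2.6, 1.1, 1.0]
width: -0.3
```

```bash
python3 g.py
```

```text
t 8.88 stopframe tcp [-203.2   82.4   45. ] F [-2.7  0.7  1. ] z [ 0.206 -0.026 -0.978]
(1, 0, 0) 10mm: [-0.0652  0.      0.0138]
(0, 1, 0) 10mm: [ 0.      0.0667 -0.    ]
(0, 0, 1) 10mm: [-0.0138  0.     -0.0652]
```

Emit:
drive_tool:
  motion:
    - [[255,-0.015,0,0.0032,0,0,0],[255,-0.015,0,0.0032,0,0,0],[255,-0.015,0,0.0032,0,0,0],[255,-0.015,0,0.0032,0,0,0],[255,-0.015,0,0.0032,0,0,0]]

```text
clock: 9.3
position: [561.4, 33.5, 44.7]
ee_rot: [0.062, 0.993, -0.007, 0.104]
wrist_force: [-2.9, 2.3, 0.2]
width: 0.2
```

Emit:
drive_tool:
  motion:
    - [[255,-0.015,0,0.0032,0,0,0],[255,-0.015,0,0.0032,0,0,0],[255,-0.015,0,0.0032,0,0,0],[255,-0.015,0,0.0032,0,0,0],[255,-0.007,0,0.0015,0,0,0]]

```text
clock: 9.72
position: [572.0, 32.1, 44.8]
ee_rot: [0.063, 0.993, -0.007, 0.104]
wrist_force: [-3.0, 2.6, -1.2]
width: -0.2
```

```bash
python3 g.py
```

```text
t 9.72 stopframe tcp [-181.7   82.    44.8] F [-3.3  2.2 -1.2] z [ 0.206 -0.026 -0.978]
(1, 0, 0) 10mm: [-0.0652  0.0001  0.0138]
(0, 1, 0) 10mm: [ 0.0001  0.0667 -0.    ]
(0, 0, 1) 10mm: [-0.0138 -0.     -0.0652]
```

Emit:
drive_tool:
  motion:
    - [[255,0.2,0,-0.042,0,0,0],[255,0,-0.268,0,0,0,0],[255,0,-0.268,0,0,0,0],[255,0,-0.268,0,0,0,0],[255,0,-0.268,0,0,0,0]]

```text
clock: 10.13
position: [522.4, -118.5, 45.1]
ee_rot: [0.062, 0.993, -0.007, 0.105]
wrist_force: [1.9, -0.6, 0.2]
width: -0.1
```

Emit:
drive_tool:
  motion:
    - [[255,0,-0.05,0,0,0,0],[255,0,0,0,0,0,0]]

```text
clock: 10.3
position: [520.8, -129.1, 45.2]
ee_rot: [0.066, 0.992, -0.007, 0.105]
wrist_force: [0.6, 0.2, 0.0]
width: 0.2
```

```bash
python3 g.py -200 -82 45;  python3 - <<'E'
from h import *
c=ctrl.read_camera("top"); 
im=cv2.convertScaleAbs(c["frame"][125:185,285:370,::-1],alpha=1.6); cv2.imwrite("pics/t5.png",cv2.resize(im,None,fx=9,fy=9,interpolation=cv2.INTER_NEAREST))
E
```

```text
t 10.3 stopframe tcp [-212.3  -84.3   45.2] F [0.5 0.3 0. ] z [ 0.206 -0.029 -0.978]
tool frac [-0.08    0.0157  0.0182] mm [12.3  2.3 -0.2]
(1, 0, 0) 10mm: [-0.0652  0.0005  0.0139]
(0, 1, 0) 10mm: [ 0.0005  0.0667 -0.0002]
(0, 0, 1) 10mm: [-0.0139 -0.0001 -0.0652]
```

View pics/t5.png

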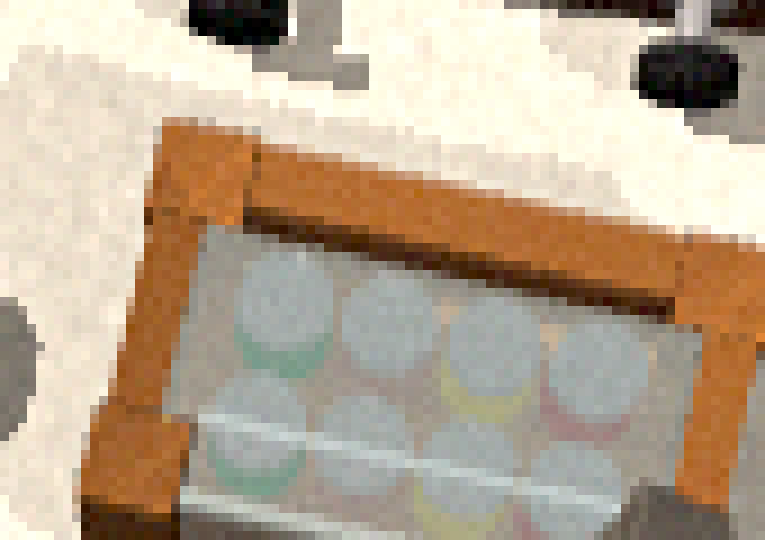

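```bash
python3 - <<'E'
from cp import *
c=ctrl.read_camera("top"); p,y,d=pose(c,[(163/9+284.5,120/9+124.5),(773/9+284.5,245/9+124.5)]); print(p,y,d)
R=np.array([[np.cos(y),-np.sin(y)],[np.sin(y),np.cos(y)]])
for s in (80,-80): print(p+R@[-60,s])
im=cv2.convertScaleAbs(c["frame"][125:185,300:385,::-1],alpha=1.6); cv2.imwrite("pics/t6.png",cv2.resize(im,None,fx=9,fy=9,interpolation=cv2.INTER_NEAREST))
E
```

```text
[-114.69073272   -2.64349487] -0.060684802141032924 184.95999313075387
[-169.72848228   80.84809825]
[-179.43209224  -78.85738053]
```

View pics/t6.png

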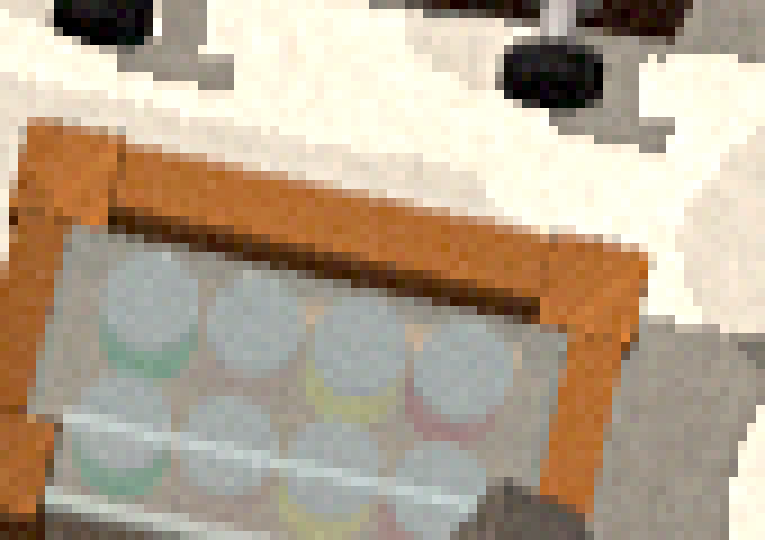

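Emit:
drive_tool:
  motion:
    - [[255,-0.04,0.015,0.0085,0,0,0],[255,-0.04,0,0.0085,0,0,0],[255,-0.02,0,0.0042,0,0,0],[255,-0.015,0,0.0032,0,0,0],[255,-0.015,0,0.0032,0,0,0]]

```text
clock: 10.82
position: [541.3, -124.0, 44.5]
ee_rot: [0.062, 0.993, -0.006, 0.103]
wrist_force: [-4.7, -0.3, 3.8]
width: -0.0
```

```bash
python3 g.py
```

```text
t 10.82 stopframe tcp [-192.6  -76.7   44.5] F [-4.6 -0.8  3.8] z [ 0.205 -0.026 -0.979]
(1, 0, 0) 10mm: [-0.0652 -0.      0.0137]
(0, 1, 0) 10mm: [-0.      0.0667  0.    ]
(0, 0, 1) 10mm: [-0.0137  0.     -0.0652]
```

Emit:
drive_tool:
  motion:
    - [[255,-0.015,0,0.0032,0,0,0],[255,-0.015,0,0.0032,0,0,0],[255,-0.015,0,0.0032,0,0,0],[255,-0.015,0,0.0032,0,0,0],[255,-0.015,0,0.0032,0,0,0]]

```text
clock: 11.23
position: [552.5, -126.4, 44.5]
ee_rot: [0.063, 0.993, -0.007, 0.104]
wrist_force: [-2.6, -2.2, -0.9]
width: -0.2
```

```bash
python3 g.py
```

```text
t 11.23 stopframe tcp [-181.2  -77.7   44.5] F [-2.3 -2.5 -0.9] z [ 0.205 -0.026 -0.978]
(1, 0, 0) 10mm: [-0.0652  0.0001  0.0138]
(0, 1, 0) 10mm: [ 0.0001  0.0667 -0.    ]
(0, 0, 1) 10mm: [-0.0138 -0.     -0.0652]
```

Emit:
drive_tool:
  motion:
    - [[255,-0.015,0,0.0032,0,0,0],[255,-0.015,0,0.0032,0,0,0],[255,-0.015,0,0.0032,0,0,0],[255,-0.015,0,0.0032,0,0,0],[255,-0.015,0,0.0032,0,0,0]]

```text
clock: 11.65
position: [564.2, -127.7, 44.6]
ee_rot: [0.062, 0.993, -0.007, 0.104]
wrist_force: [-3.9, -1.1, -2.5]
width: -0.3
```

Emit:
drive_tool:
  motion:
    - [[255,-0.015,0,0.0032,0,0,0],[255,-0.015,0,0.0032,0,0,0],[255,-0.015,0,0.0032,0,0,0],[255,-0.01,0,0.0021,0,0,0]]

```text
clock: 11.98
position: [572.7, -128.7, 44.7]
ee_rot: [0.062, 0.993, -0.007, 0.104]
wrist_force: [-2.6, -1.1, -0.7]
width: -0.1
```

```bash
python3 g.py
```

```text
t 11.98 stopframe tcp [-160.9  -77.4   44.7] F [-2.4 -1.4 -0.7] z [ 0.205 -0.026 -0.978]
(1, 0, 0) 10mm: [-0.0652  0.0001  0.0138]
(0, 1, 0) 10mm: [ 0.0001  0.0667 -0.    ]
(0, 0, 1) 10mm: [-0.0138  0.     -0.0652]
```

Emit:
drive_tool:
  motion:
    - [[255,0.25,0,-0.052,0,0,0],[255,0,0.268,0,0,0,0],[255,0,0.268,0,0,0,0],[255,0,0.268,0,0,0,0],[255,0,0.268,0,0,0,0]]

```text
clock: 12.4
position: [555.3, 35.6, 45.1]
ee_rot: [0.063, 0.992, -0.006, 0.105]
wrist_force: [1.1, -0.3, 0.0]
width: 0.1
```

Emit:
drive_tool:
  motion:
    - [[255,0,0.05,0,0,0,0],[255,0,0,0,0,0,0]]

```text
clock: 12.57
position: [556.4, 46.3, 44.8]
ee_rot: [0.059, 0.993, -0.006, 0.105]
wrist_force: [0.0, 0.4, -0.6]
width: -0.2
```

```bash
python3 g.py -190 81 45;  python3 - <<'E'
from h import *
c=ctrl.read_camera("top"); 
im=cv2.convertScaleAbs(c["frame"][115:175,290:375,::-1],alpha=1.6); cv2.imwrite("pics/t7.png",cv2.resize(im,None,fx=9,fy=9,interpolation=cv2.INTER_NEAREST))
E
```

```text
t 12.57 stopframe tcp [-198.8   94.2   44.8] F [-0.   0.4 -0.6] z [ 0.207 -0.023 -0.978]
tool frac [-0.0574 -0.0882  0.0105] mm [  8.8 -13.2   0.2]
(1, 0, 0) 10mm: [-0.0652 -0.0004  0.0139]
(0, 1, 0) 10mm: [-0.0004  0.0667  0.0002]
(0, 0, 1) 10mm: [-0.0139  0.0001 -0.0652]
```

View pics/t7.png

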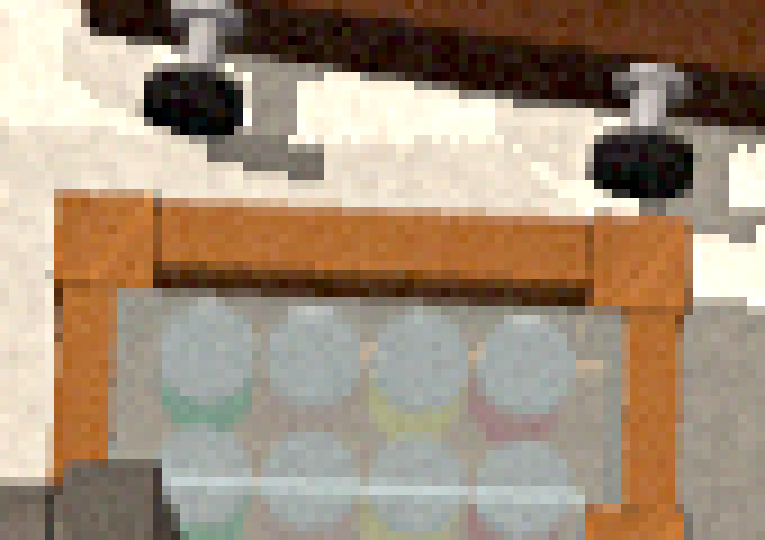

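```bash
python3 - <<'E'
from cp import *
c=ctrl.read_camera("top"); p,y,d=pose(c,[(54/9+289.5,190/9+114.5),(692/9+289.5,216/9+114.5)]); print(p,y,d)
R=np.array([[np.cos(y),-np.sin(y)],[np.sin(y),np.cos(y)]])
for s in (80,-80): print(p+R@[-60,s])
E
```

```text
[-95.29127538   4.66986075] 0.10798641064634897 190.41555918956882
[-163.56391607   77.73727164]
[-146.31965043  -81.33074935]
```

Emit:
drive_tool:
  motion:
    - [[255,0,-0.085,0,0,0,0],[255,-0.06,0,0.0125,0,0,0],[255,-0.03,0,0.0063,0,0,0],[255,-0.015,0,0.0032,0,0,0],[255,-0.015,0,0.0032,0,0,0]]

```text
clock: 13.08
position: [572.4, 25.6, 44.6]
ee_rot: [0.063, 0.993, -0.007, 0.104]
wrist_force: [-0.5, 0.5, -0.1]
width: 0.2
```

```bash
python3 g.py
```

```text
t 13.08 stopframe tcp [-180.4   75.7   44.6] F [-0.5  0.4 -0.1] z [ 0.205 -0.026 -0.978]
(1, 0, 0) 10mm: [-0.0652  0.0001  0.0138]
(0, 1, 0) 10mm: [ 0.0001  0.0667 -0.    ]
(0, 0, 1) 10mm: [-0.0138  0.     -0.0652]
```

Emit:
drive_tool:
  motion:
    - [[255,-0.015,0,0.0032,0,0,0],[255,-0.015,0,0.0032,0,0,0],[255,-0.015,0,0.0032,0,0,0],[255,-0.015,0,0.0032,0,0,0],[255,-0.015,0,0.0032,0,0,0]]

```text
clock: 13.5
position: [583.1, 25.3, 44.3]
ee_rot: [0.062, 0.993, -0.006, 0.103]
wrist_force: [-5.0, 2.6, 0.4]
width: -0.1
```

```bash
python3 g.py
```

```text
t 13.5 stopframe tcp [-169.8   76.6   44.3] F [-5.3  2.   0.4] z [ 0.204 -0.026 -0.979]
(1, 0, 0) 10mm: [-0.0652  0.      0.0137]
(0, 1, 0) 10mm: [0.     0.0667 0.    ]
(0, 0, 1) 10mm: [-0.0137  0.     -0.0652]
```

Emit:
drive_tool:
  motion:
    - [[255,-0.015,0,0.0032,0,0,0],[255,-0.015,0,0.0032,0,0,0],[255,-0.015,0,0.0032,0,0,0],[255,-0.015,0,0.0032,0,0,0]]

```text
clock: 13.83
position: [592.6, 23.7, 44.4]
ee_rot: [0.062, 0.993, -0.007, 0.104]
wrist_force: [-2.7, 2.3, -1.6]
width: -0.4
```

Emit:
drive_tool:
  motion:
    - [[255,-0.015,0,0.0032,0,0,0],[255,-0.015,0,0.0032,0,0,0],[255,-0.015,0,0.0032,0,0,0],[255,-0.01,0,0.0021,0,0,0]]

```text
clock: 14.17
position: [601.1, 22.5, 44.5]
ee_rot: [0.063, 0.993, -0.007, 0.104]
wrist_force: [-2.4, 2.5, -1.6]
width: -0.0
```

```bash
python3 g.py
```

```text
t 14.17 stopframe tcp [-151.5   76.1   44.5] F [-2.7  2.2 -1.6] z [ 0.205 -0.026 -0.978]
(1, 0, 0) 10mm: [-0.0652  0.0001  0.0138]
(0, 1, 0) 10mm: [ 0.0001  0.0667 -0.    ]
(0, 0, 1) 10mm: [-0.0138 -0.     -0.0652]
```

Emit:
drive_tool:
  motion:
    - [[255,0.2,0,-0.042,0,0,0],[255,0,-0.268,0,0,0,0],[255,0,-0.268,0,0,0,0],[255,0,-0.268,0,0,0,0],[255,0,-0.24,0,0,0,0]]

```text
clock: 14.58
position: [551.0, -131.2, 45.0]
ee_rot: [0.062, 0.993, -0.007, 0.105]
wrist_force: [0.7, -0.4, -0.6]
width: -0.1
```

Emit:
drive_tool:
  motion:
    - [[255,0,0,0,0,0,0],[255,0,0,0,0,0,0]]

```text
clock: 14.75
position: [550.7, -132.8, 44.9]
ee_rot: [0.066, 0.992, -0.007, 0.104]
wrist_force: [0.3, 1.1, -0.0]
width: 0.3
```

```bash
python3 g.py -170 -80 45;  python3 - <<'E'
from h import *
c=ctrl.read_camera("top"); 
im=cv2.convertScaleAbs(c["frame"][110:170,295:380,::-1],alpha=1.6); cv2.imwrite("pics/t8.png",cv2.resize(im,None,fx=9,fy=9,interpolation=cv2.INTER_NEAREST))
E
```

```text
t 14.75 stopframe tcp [-182.2  -84.2   44.9] F [ 0.1  1.2 -0. ] z [ 0.206 -0.028 -0.978]
tool frac [-0.0798  0.0287  0.0162] mm [12.2  4.2  0.1]
(1, 0, 0) 10mm: [-0.0652  0.0005  0.0139]
(0, 1, 0) 10mm: [ 0.0005  0.0667 -0.0001]
(0, 0, 1) 10mm: [-0.0139 -0.     -0.0652]
```

View pics/t8.png

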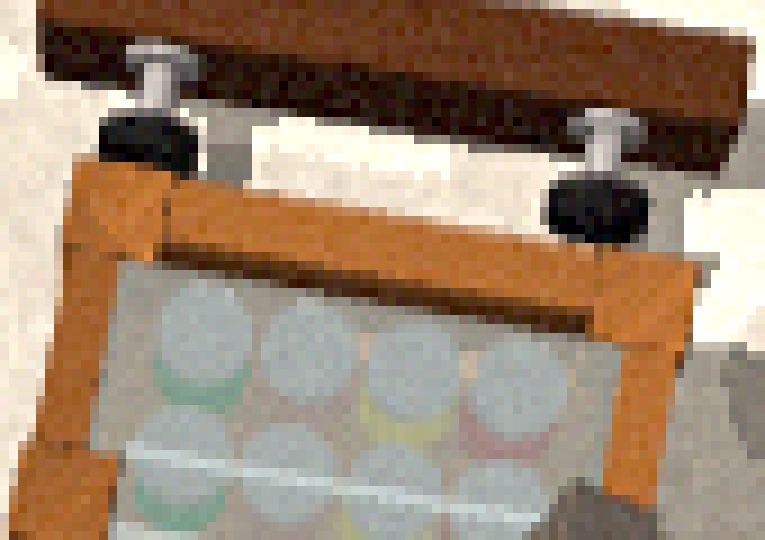

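```bash
python3 - <<'E'
from cp import *
c=ctrl.read_camera("top"); p,y,d=pose(c,[(76/9+294.5,155/9+109.5),(698/9+294.5,263/9+109.5)]); print(p,y,d)
R=np.array([[np.cos(y),-np.sin(y)],[np.sin(y),np.cos(y)]])
for q in ((-60,80),(-60,-80),(60,70),(60,-70)): print(q,p+R@q)
E
```

```text
[-80.90663748  -2.66053938] -0.02957635159904722 188.5537116099267
(-60, 80) [-138.5146334    79.07879513]
(-60, -80) [-143.24615976  -80.85122913]
(60, 70) [-18.86283561  65.53452384]
(60, -70) [-23.00292117 -74.40424738]
```

Emit:
drive_tool:
  motion:
    - [[255,-0.06,0.015,0.0125,0,0,0],[255,-0.06,0,0.0125,0,0,0],[255,-0.02,0,0.0042,0,0,0],[255,-0.012,0,0.0025,0,0,0],[255,-0.012,0,0.0025,0,0,0]]

```text
clock: 15.27
position: [576.4, -129.2, 44.3]
ee_rot: [0.062, 0.993, -0.007, 0.104]
wrist_force: [-0.5, -0.0, 0.1]
width: -0.0
```

```bash
python3 g.py
```

```text
t 15.27 stopframe tcp [-157.1  -77.5   44.3] F [-0.5 -0.1  0.1] z [ 0.205 -0.026 -0.978]
(1, 0, 0) 10mm: [-0.0652 -0.      0.0138]
(0, 1, 0) 10mm: [-0.      0.0667 -0.    ]
(0, 0, 1) 10mm: [-0.0138 -0.     -0.0652]
```

Emit:
drive_tool:
  motion:
    - [[255,-0.012,0,0.0025,0,0,0],[255,-0.012,0,0.0025,0,0,0],[255,-0.012,0,0.0025,0,0,0]]

```text
clock: 15.52
position: [580.8, -130.7, 44.3]
ee_rot: [0.063, 0.993, -0.007, 0.103]
wrist_force: [-4.4, -0.9, 1.9]
width: -0.0
```

```bash
python3 g.py
```

```text
t 15.52 stopframe tcp [-152.6  -78.4   44.3] F [-4.2 -1.5  1.9] z [ 0.204 -0.026 -0.979]
(1, 0, 0) 10mm: [-0.0652  0.0001  0.0137]
(0, 1, 0) 10mm: [ 0.0001  0.0667 -0.    ]
(0, 0, 1) 10mm: [-0.0137 -0.     -0.0652]
```

Emit:
drive_tool:
  motion:
    - [[255,-0.012,0,0.0025,0,0,0],[255,-0.012,0,0.0025,0,0,0]]

```text
clock: 15.68
position: [584.8, -131.3, 44.3]
ee_rot: [0.063, 0.993, -0.007, 0.103]
wrist_force: [-3.5, -2.1, -1.3]
width: -0.1
```

```bash
python3 g.py
```

```text
t 15.68 stopframe tcp [-148.6  -78.5   44.3] F [-3.2 -2.5 -1.3] z [ 0.204 -0.026 -0.979]
(1, 0, 0) 10mm: [-0.0652  0.0001  0.0137]
(0, 1, 0) 10mm: [ 0.0001  0.0667 -0.    ]
(0, 0, 1) 10mm: [-0.0137 -0.     -0.0652]
```

Emit:
drive_tool:
  motion:
    - [[255,0.2,0,-0.042,0,0,0],[255,0,0.268,0,0,0,0],[255,0,0.268,0,0,0,0],[255,0,0.268,0,0,0,0],[255,0,0.26,0,0,0,0]]

```text
clock: 16.1
position: [575.5, 33.1, 45.0]
ee_rot: [0.063, 0.993, -0.006, 0.105]
wrist_force: [1.4, -0.3, 1.1]
width: 0.1
```

Emit:
drive_tool:
  motion:
    - [[255,0,0,0,0,0,0],[255,0,0,0,0,0,0]]

```text
clock: 16.27
position: [575.5, 35.1, 44.6]
ee_rot: [0.059, 0.993, -0.006, 0.104]
wrist_force: [0.0, -1.0, -0.1]
width: 0.3
```

```bash
python3 g.py -160 80 45;  python3 - <<'E'
from h import *
c=ctrl.read_camera("top"); 
im=cv2.convertScaleAbs(c["frame"][105:165,295:380,::-1],alpha=1.6); cv2.imwrite("pics/t9.png",cv2.resize(im,None,fx=9,fy=9,interpolation=cv2.INTER_NEAREST))
E
```

```text
t 16.27 stopframe tcp [-178.5   85.5   44.6] F [ 0.2 -1.  -0.1] z [ 0.206 -0.024 -0.978]
tool frac [-0.1212 -0.0373  0.0229] mm [18.5 -5.5  0.4]
(1, 0, 0) 10mm: [-0.0652 -0.0004  0.0139]
(0, 1, 0) 10mm: [-0.0003  0.0667  0.0001]
(0, 0, 1) 10mm: [-0.0139  0.0001 -0.0652]
```

View pics/t9.png

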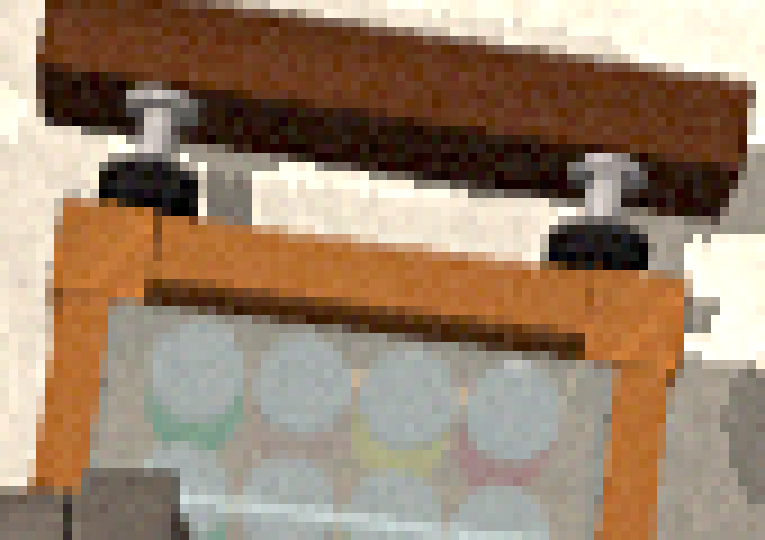

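```bash
python3 - <<'E'
from cp import *
c=ctrl.read_camera("top"); p,y,d=pose(c,[(62/9+294.5,198/9+104.5),(686/9+294.5,280/9+104.5)]); print(p,y,d)
R=np.array([[np.cos(y),-np.sin(y)],[np.sin(y),np.cos(y)]])
for q in ((-60,80),(-60,-80),(60,70),(60,-70)): print(q,p+R@q)
E
```

```text
[-76.85948876  -0.84327231] 0.013718533771871957 188.12249892280613
(-60, 80) [-137.95129118   78.32611368]
(-60, -80) [-135.75639462  -81.65883071]
(60, 70) [-17.82540186  69.97322707]
(60, -70) [-15.90486737 -70.01359927]
```

Emit:
drive_tool:
  motion:
    - [[255,-0.06,-0.015,0.0125,0,0,0],[255,-0.06,0,0.0125,0,0,0],[255,-0.02,0,0.0042,0,0,0],[255,-0.012,0,0.0025,0,0,0],[255,-0.012,0,0.0025,0,0,0]]

```text
clock: 16.78
position: [599.7, 24.9, 44.5]
ee_rot: [0.063, 0.993, -0.007, 0.104]
wrist_force: [-0.8, -0.7, -0.0]
width: -0.2
```

```bash
python3 g.py
```

```text
t 16.78 stopframe tcp [-153.2   78.3   44.5] F [-0.7 -0.8 -0. ] z [ 0.205 -0.026 -0.978]
(1, 0, 0) 10mm: [-0.0652  0.0002  0.0138]
(0, 1, 0) 10mm: [ 0.0002  0.0667 -0.    ]
(0, 0, 1) 10mm: [-0.0138 -0.     -0.0652]
```

Emit:
drive_tool:
  motion:
    - [[255,-0.011,0,0.0023,0,0,0],[255,-0.011,0,0.0023,0,0,0],[255,-0.011,0,0.0023,0,0,0],[255,-0.011,0,0.0023,0,0,0]]

```text
clock: 17.12
position: [605.6, 25.4, 44.4]
ee_rot: [0.062, 0.993, -0.006, 0.103]
wrist_force: [-4.4, 3.1, 2.4]
width: -0.1
```

```bash
python3 g.py|head -1
```

```text
t 17.12 stopframe tcp [-147.4   79.5   44.4] F [-4.7  2.5  2.4] z [ 0.204 -0.026 -0.979]
```

Emit:
drive_tool:
  motion:
    - [[255,-0.01,0,0.0021,0,0,0],[255,-0.01,0,0.0021,0,0,0]]

```text
clock: 17.28
position: [609.0, 25.0, 44.4]
ee_rot: [0.062, 0.993, -0.006, 0.104]
wrist_force: [-3.1, 2.3, 0.7]
width: 0.2
```

```bash
python3 g.py|head -1
```

```text
t 17.28 stopframe tcp [-144.1   79.6   44.4] F [-3.4  1.9  0.7] z [ 0.205 -0.026 -0.978]
```

Emit:
drive_tool:
  motion:
    - [[255,-0.008,0,0.0017,0,0,0],[255,-0.008,0,0.0017,0,0,0]]

```text
clock: 17.45
position: [611.5, 24.4, 44.4]
ee_rot: [0.062, 0.993, -0.007, 0.104]
wrist_force: [-2.5, 3.1, -1.2]
width: 0.3
```

```bash
python3 g.py|head -1
```

```text
t 17.45 stopframe tcp [-141.4   79.4   44.4] F [-2.9  2.7 -1.2] z [ 0.205 -0.026 -0.978]
```

Emit:
drive_tool:
  motion:
    - [[255,-0.007,0,0.0015,0,0,0],[255,-0.007,0,0.0015,0,0,0]]

```text
clock: 17.62
position: [613.7, 24.0, 44.5]
ee_rot: [0.062, 0.993, -0.007, 0.104]
wrist_force: [-2.6, 2.4, -0.1]
width: 0.1
```

```bash
python3 g.py|head -1
```

```text
t 17.62 stopframe tcp [-139.3   79.2   44.5] F [-2.9  2.1 -0.1] z [ 0.205 -0.026 -0.978]
```

Emit:
drive_tool:
  motion:
    - [[255,-0.007,0,0.0015,0,0,0],[255,-0.007,0,0.0015,0,0,0]]

```text
clock: 17.78
position: [615.0, 23.9, 44.2]
ee_rot: [0.062, 0.993, -0.006, 0.103]
wrist_force: [-12.6, 5.0, 6.3]
width: -0.2
```

```bash
python3 g.py|head -1
```

```text
t 17.78 stopframe tcp [-138.    79.3   44.2] F [-13.1   3.4   6.3] z [ 0.203 -0.026 -0.979]
```

Emit:
drive_tool:
  motion:
    - [[255,-0.003,0,0,0,0,0]]

```text
clock: 17.87
position: [615.2, 23.9, 44.3]
ee_rot: [0.062, 0.993, -0.006, 0.103]
wrist_force: [-10.6, 3.8, 6.0]
width: 0.1
```

```bash
python3 g.py|head -1
```

```text
t 17.87 stopframe tcp [-137.7   79.3   44.3] F [-11.    2.4   6. ] z [ 0.203 -0.026 -0.979]
```

Emit:
drive_tool:
  motion:
    - [[255,-0.006,0,0,0,0,0]]

```text
clock: 17.95
position: [615.7, 23.9, 44.3]
ee_rot: [0.062, 0.993, -0.006, 0.102]
wrist_force: [-13.4, 5.6, 4.6]
width: -0.1
```

```bash
python3 g.py|head -1
```

```text
t 17.95 stopframe tcp [-137.3   79.3   44.3] F [-14.    3.9   4.6] z [ 0.202 -0.026 -0.979]
```

Emit:
drive_tool:
  motion:
    - [[255,-0.006,0,0,0,0,0]]

```text
clock: 18.03
position: [616.2, 23.9, 44.3]
ee_rot: [0.062, 0.993, -0.006, 0.102]
wrist_force: [-14.5, 5.5, 4.7]
width: 0.0
```

```bash
python3 g.py|head -1
```

```text
t 18.03 stopframe tcp [-136.7   79.4   44.3] F [-15.1   3.6   4.7] z [ 0.202 -0.026 -0.979]
```

Emit:
drive_tool:
  motion:
    - [[255,-0.003,0,0,0,0,0]]

```text
clock: 18.12
position: [616.4, 23.8, 44.3]
ee_rot: [0.062, 0.993, -0.006, 0.102]
wrist_force: [-14.9, 5.4, 5.8]
width: -0.0
```

```bash
python3 g.py|head -1
```

```text
t 18.12 stopframe tcp [-136.5   79.4   44.3] F [-15.5   3.5   5.8] z [ 0.201 -0.025 -0.979]
```

Emit:
drive_tool:
  motion:
    - [[255,-0.006,0,0,0,0,0]]

```text
clock: 18.2
position: [616.9, 23.8, 44.3]
ee_rot: [0.062, 0.993, -0.006, 0.101]
wrist_force: [-17.4, 6.7, 4.8]
width: 0.2
```

```bash
python3 g.py|head -1
```

```text
t 18.2 stopframe tcp [-136.    79.4   44.3] F [-18.1   4.4   4.8] z [ 0.201 -0.025 -0.979]
```

Emit:
drive_tool:
  motion:
    - [[255,0,0,0,0,0,0]]

```text
clock: 18.28
position: [617.0, 23.8, 44.4]
ee_rot: [0.062, 0.993, -0.006, 0.101]
wrist_force: [-15.4, 5.5, 4.9]
width: -0.1
```

```bash
python3 g.py|head -1
```

```text
t 18.28 stopframe tcp [-135.9   79.4   44.4] F [-16.    3.5   4.9] z [ 0.201 -0.026 -0.979]
```

Emit:
drive_tool:
  motion:
    - [[255,-0.005,0,0,0,0,0],[255,0,0,0,0,0,0],[255,0,0,0,0,0,0],[255,0,0,0,0,0,0]]

```text
clock: 18.62
position: [617.4, 23.7, 44.4]
ee_rot: [0.062, 0.993, -0.007, 0.101]
wrist_force: [-17.0, 6.0, 4.8]
width: 0.2
```

```bash
python3 g.py|head -1
```

```text
t 18.62 stopframe tcp [-135.6   79.3   44.4] F [-17.6   3.8   4.8] z [ 0.2   -0.026 -0.979]
```

Emit:
drive_tool:
  motion:
    - [[255,0,0,0,0,0,0],[255,0,0,0,0,0,0],[255,0,0,0,0,0,0],[255,0,0,0,0,0,0],[255,0,0,0,0,0,0]]

```text
clock: 19.03
position: [617.4, 23.7, 44.4]
ee_rot: [0.062, 0.993, -0.007, 0.101]
wrist_force: [-15.9, 5.9, 4.7]
width: -0.3
```

```bash
python3 g.py|head -1
```

```text
t 19.03 stopframe tcp [-135.6   79.4   44.4] F [-16.5   3.8   4.7] z [ 0.2   -0.026 -0.979]
```

The left post was held at about 17 N for over 0.7 s. I'll release it and go to the right post.

Emit:
drive_tool:
  motion:
    - [[255,0.02,0,0,0,0,0],[255,0.03,0,-0.006,0,0,0],[255,0.2,0,-0.042,0,0,0],[255,0,-0.268,0,0,0,0],[255,0,-0.268,0,0,0,0]]

```text
clock: 19.45
position: [572.0, -48.2, 44.9]
ee_rot: [0.058, 0.993, -0.006, 0.104]
wrist_force: [2.1, -2.1, 0.5]
width: 0.3
```

Emit:
drive_tool:
  motion:
    - [[255,0,-0.268,0,0,0,0],[255,0,-0.26,0,0,0,0],[255,0,0,0,0,0,0],[255,0,0,0,0,0,0]]

```text
clock: 19.78
position: [561.8, -134.5, 45.2]
ee_rot: [0.066, 0.992, -0.007, 0.105]
wrist_force: [0.2, 1.4, 0.3]
width: 0.1
```

```bash
python3 g.py -160 -80 45;  python3 - <<'E'
from h import *
c=ctrl.read_camera("top"); 
im=cv2.convertScaleAbs(c["frame"][100:160,295:380,::-1],alpha=1.6); cv2.imwrite("pics/t10.png",cv2.resize(im,None,fx=9,fy=9,interpolation=cv2.INTER_NEAREST))
E
```

```text
t 19.78 stopframe tcp [-171.   -84.6   45.2] F [0.  1.4 0.3] z [ 0.206 -0.028 -0.978]
tool frac [-0.0711  0.0309  0.0167] mm [11.   4.6 -0.2]
(1, 0, 0) 10mm: [-0.0652  0.0005  0.0139]
(0, 1, 0) 10mm: [ 0.0005  0.0667 -0.0002]
(0, 0, 1) 10mm: [-0.0139 -0.0001 -0.0652]
```

View pics/t10.png

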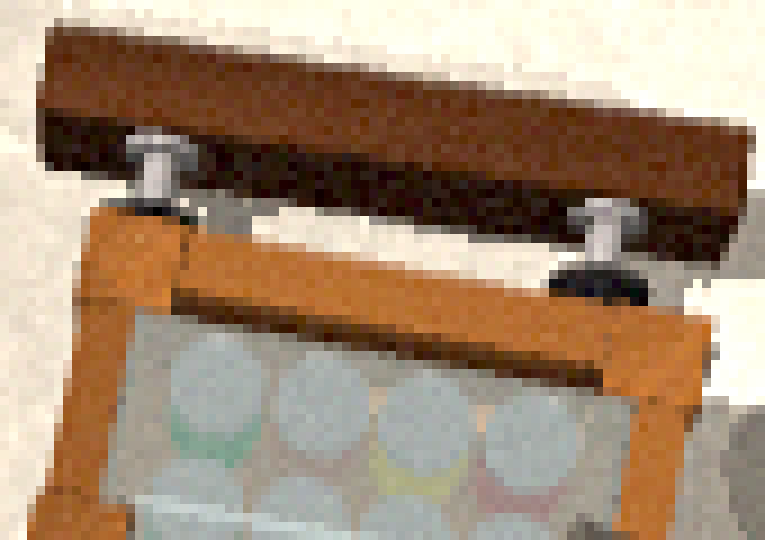

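```bash
python3 - <<'E'
from cp import *
c=ctrl.read_camera("top"); p,y,d=pose(c,[(93/9+294.5,207/9+99.5),(711/9+294.5,317/9+99.5)]); print(p,y,d)
R=np.array([[np.cos(y),-np.sin(y)],[np.sin(y),np.cos(y)]])
for q in ((-60,80),(-60,-80),(60,70),(60,-70)): print(q,p+R@q)
E
```

```text
[-68.72425017  -5.2638025 ] -0.03419567679780105 187.8346938786128
(-60, 80) [-125.95405223   76.74076905]
(-60, -80) [-131.42429428  -83.16569252]
(60, 70) [-6.36609618 62.64393367]
(60, -70) [-11.15255797 -77.27422021]
```

Emit:
drive_tool:
  motion:
    - [[255,-0.06,0.012,0.0125,0,0,0],[255,-0.03,0,0.0063,0,0,0],[255,-0.015,0,0.0032,0,0,0],[255,-0.012,0,0.0025,0,0,0],[255,-0.01,0,0.0021,0,0,0]]

```text
clock: 20.3
position: [582.0, -130.3, 44.6]
ee_rot: [0.062, 0.993, -0.007, 0.104]
wrist_force: [0.8, 0.7, -0.3]
width: 0.0
```

```bash
python3 g.py|head -1
```

```text
t 20.3 stopframe tcp [-151.4  -77.9   44.6] F [ 0.7  0.8 -0.3] z [ 0.205 -0.026 -0.978]
```

Emit:
drive_tool:
  motion:
    - [[255,0,-0.03,0,0,0,0],[255,-0.008,0,0.0017,0,0,0],[255,-0.009,0,0.0018,0,0,0],[255,-0.009,0,0.0018,0,0,0]]

```text
clock: 20.63
position: [585.0, -136.2, 44.8]
ee_rot: [0.063, 0.993, -0.007, 0.104]
wrist_force: [-0.4, 0.1, 0.3]
width: -0.1
```

```bash
python3 g.py|head -1
```

```text
t 20.63 stopframe tcp [-147.8  -83.3   44.8] F [-0.4  0.   0.3] z [ 0.205 -0.026 -0.978]
```

Emit:
drive_tool:
  motion:
    - [[255,-0.009,0,0.0018,0,0,0],[255,-0.009,0,0.0018,0,0,0]]

```text
clock: 20.8
position: [587.9, -136.3, 44.9]
ee_rot: [0.062, 0.993, -0.007, 0.104]
wrist_force: [1.0, -0.2, 0.1]
width: 0.2
```

```bash
python3 g.py|head -1
```

```text
t 20.8 stopframe tcp [-144.9  -83.1   44.9] F [ 1.  -0.1  0.1] z [ 0.205 -0.026 -0.978]
```

Emit:
drive_tool:
  motion:
    - [[255,-0.008,0,0.0016,0,0,0],[255,-0.008,0,0.0016,0,0,0]]

```text
clock: 20.97
position: [589.7, -136.8, 44.7]
ee_rot: [0.063, 0.993, -0.007, 0.103]
wrist_force: [-5.6, -0.9, 2.6]
width: 0.2
```

```bash
python3 g.py|head -1
```

```text
t 20.97 stopframe tcp [-143.1  -83.4   44.7] F [-5.5 -1.6  2.6] z [ 0.204 -0.026 -0.979]
```

Emit:
drive_tool:
  motion:
    - [[255,-0.007,0,0.0014,0,0,0],[255,-0.007,0,0.0014,0,0,0]]

```text
clock: 21.13
position: [591.7, -137.3, 44.6]
ee_rot: [0.063, 0.993, -0.007, 0.103]
wrist_force: [-5.5, -2.1, 2.5]
width: -0.0
```

```bash
python3 g.py|head -1
```

```text
t 21.13 stopframe tcp [-141.   -83.6   44.6] F [-5.2 -2.8  2.5] z [ 0.204 -0.026 -0.979]
```

Emit:
drive_tool:
  motion:
    - [[255,-0.007,0,0.0014,0,0,0]]

```text
clock: 21.22
position: [592.7, -137.4, 44.7]
ee_rot: [0.063, 0.993, -0.007, 0.103]
wrist_force: [-5.3, -1.2, 2.9]
width: 0.5
```

```bash
python3 g.py|head -1
```

```text
t 21.22 stopframe tcp [-139.9  -83.6   44.7] F [-5.1 -1.8  2.9] z [ 0.204 -0.026 -0.979]
```

Emit:
drive_tool:
  motion:
    - [[255,-0.007,0,0.0014,0,0,0]]

```text
clock: 21.3
position: [593.8, -137.6, 44.7]
ee_rot: [0.063, 0.993, -0.007, 0.103]
wrist_force: [-6.0, -2.2, 2.2]
width: -0.2
```

```bash
python3 g.py|head -1
```

```text
t 21.3 stopframe tcp [-138.9  -83.6   44.7] F [-5.7 -2.9  2.2] z [ 0.204 -0.026 -0.979]
```

Emit:
drive_tool:
  motion:
    - [[255,-0.007,0,0.0014,0,0,0]]

```text
clock: 21.38
position: [594.6, -137.8, 44.6]
ee_rot: [0.063, 0.993, -0.007, 0.103]
wrist_force: [-9.0, -2.0, 4.3]
width: -0.3
```

```bash
python3 g.py|head -1
```

```text
t 21.38 stopframe tcp [-138.1  -83.7   44.6] F [-8.7 -3.1  4.3] z [ 0.203 -0.026 -0.979]
```

Emit:
drive_tool:
  motion:
    - [[255,-0.007,0,0.0014,0,0,0]]

```text
clock: 21.47
position: [595.1, -137.9, 44.5]
ee_rot: [0.063, 0.993, -0.007, 0.102]
wrist_force: [-13.6, -2.1, 9.2]
width: 0.1
```

```bash
python3 g.py|head -1
```

```text
t 21.47 stopframe tcp [-137.5  -83.8   44.5] F [-13.3  -3.8   9.2] z [ 0.203 -0.026 -0.979]
```

Emit:
drive_tool:
  motion:
    - [[255,-0.007,0,0.0014,0,0,0]]

```text
clock: 21.55
position: [595.6, -138.1, 44.4]
ee_rot: [0.063, 0.993, -0.007, 0.102]
wrist_force: [-16.7, -1.4, 9.5]
width: 0.1
```

```bash
python3 g.py|head -1
```

```text
t 21.55 stopframe tcp [-137.   -83.9   44.4] F [-16.4  -3.5   9.5] z [ 0.202 -0.026 -0.979]
```

Emit:
drive_tool:
  motion:
    - [[255,-0.003,0,-0.002,0,0,0]]

```text
clock: 21.63
position: [595.7, -138.2, 44.5]
ee_rot: [0.063, 0.993, -0.007, 0.102]
wrist_force: [-13.2, -2.1, 2.3]
width: 0.3
```

```bash
python3 g.py|head -1
```

```text
t 21.63 stopframe tcp [-136.9  -83.9   44.5] F [-12.8  -3.7   2.3] z [ 0.201 -0.026 -0.979]
```

Emit:
drive_tool:
  motion:
    - [[255,-0.003,0,-0.002,0,0,0]]

```text
clock: 21.72
position: [595.8, -138.2, 44.6]
ee_rot: [0.063, 0.993, -0.007, 0.101]
wrist_force: [-12.2, -3.1, -1.7]
width: -0.0
```

```bash
python3 g.py|head -1
```

```text
t 21.72 stopframe tcp [-136.8  -83.9   44.6] F [-11.7  -4.6  -1.7] z [ 0.2   -0.026 -0.979]
```

Emit:
drive_tool:
  motion:
    - [[255,-0.006,0,0.001,0,0,0]]

```text
clock: 21.8
position: [596.2, -138.3, 44.5]
ee_rot: [0.063, 0.993, -0.007, 0.101]
wrist_force: [-17.3, -2.5, 6.2]
width: -0.1
```

```bash
python3 g.py|head -1
```

```text
t 21.8 stopframe tcp [-136.4  -84.    44.5] F [-16.9  -4.7   6.2] z [ 0.2   -0.026 -0.98 ]
```

Emit:
drive_tool:
  motion:
    - [[255,-0.006,0,0.001,0,0,0]]

```text
clock: 21.88
position: [596.7, -138.5, 44.4]
ee_rot: [0.063, 0.993, -0.007, 0.101]
wrist_force: [-20.9, -2.5, 9.0]
width: -0.0
```

```bash
python3 g.py|head -1
```

```text
t 21.88 stopframe tcp [-135.9  -84.1   44.4] F [-20.4  -5.1   9. ] z [ 0.199 -0.026 -0.98 ]
```

Emit:
drive_tool:
  motion:
    - [[255,0,0,-0.001,0,0,0]]

```text
clock: 21.97
position: [596.7, -138.5, 44.5]
ee_rot: [0.063, 0.993, -0.007, 0.101]
wrist_force: [-17.5, -2.4, 3.5]
width: 0.0
```

```bash
python3 g.py|head -1
```

```text
t 21.97 stopframe tcp [-135.9  -84.2   44.5] F [-17.1  -4.5   3.5] z [ 0.199 -0.026 -0.98 ]
```

Emit:
drive_tool:
  motion:
    - [[255,0,0,0,0,0,0]]

```text
clock: 22.05
position: [596.7, -138.6, 44.5]
ee_rot: [0.063, 0.993, -0.007, 0.101]
wrist_force: [-16.6, -3.2, 3.5]
width: -0.0
```

```bash
python3 g.py|head -1
```

```text
t 22.05 stopframe tcp [-135.9  -84.2   44.5] F [-16.   -5.2   3.5] z [ 0.199 -0.026 -0.98 ]
```

Now about 16–17 N. I'll nudge slightly and hold.

Emit:
drive_tool:
  motion:
    - [[255,-0.003,0,0.0005,0,0,0],[255,0,0,0,0,0,0],[255,0,0,0,0,0,0],[255,0,0,0,0,0,0]]

```text
clock: 22.38
position: [596.9, -138.6, 44.5]
ee_rot: [0.063, 0.993, -0.007, 0.1]
wrist_force: [-19.1, -2.9, 5.8]
width: -0.3
```

```bash
python3 g.py|head -1
```

```text
t 22.38 stopframe tcp [-135.7  -84.3   44.5] F [-18.6  -5.3   5.8] z [ 0.199 -0.026 -0.98 ]
```

Emit:
drive_tool:
  motion:
    - [[255,0,0,0,0,0,0],[255,0,0,0,0,0,0],[255,0,0,0,0,0,0],[255,0,0,0,0,0,0],[255,0,0,0,0,0,0]]

```text
clock: 22.8
position: [596.9, -138.6, 44.5]
ee_rot: [0.063, 0.993, -0.007, 0.1]
wrist_force: [-18.9, -3.2, 5.9]
width: -0.1
```

```bash
python3 g.py|head -1;  python3 - <<'E'
from h import *
c=ctrl.read_camera("top"); 
im=cv2.convertScaleAbs(c["frame"][100:160,295:380,::-1],alpha=1.6); cv2.imwrite("pics/t11.png",cv2.resize(im,None,fx=9,fy=9,interpolation=cv2.INTER_NEAREST))
E
```

```text
t 22.8 stopframe tcp [-135.7  -84.3   44.5] F [-18.3  -5.5   5.9] z [ 0.199 -0.026 -0.98 ]
```

View pics/t11.png

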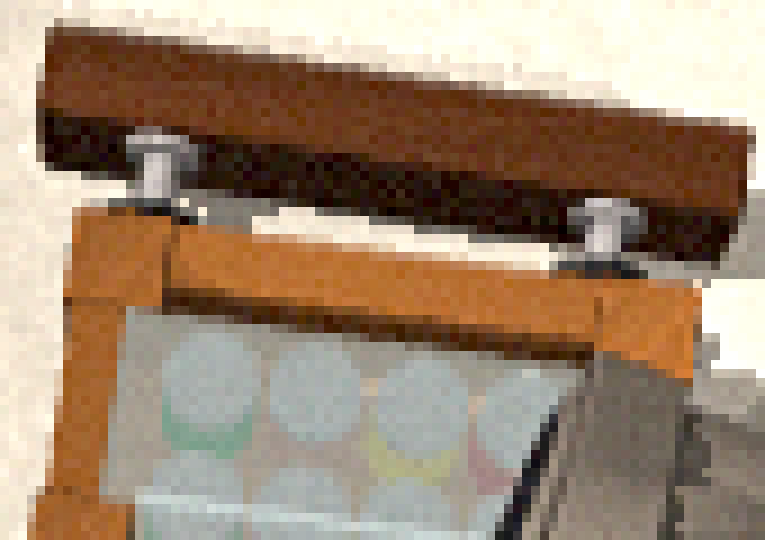

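Emit:
drive_tool:
  motion:
    - [[255,0.015,0,0,0,0,0],[255,0.03,0,-0.006,0,0,0],[255,0.2,0,-0.042,0,0,0],[255,0.26,0,-0.055,0,0,0],[255,0,0,0,0,0,0]]

```text
clock: 23.27
position: [516.3, -127.6, 44.1]
ee_rot: [0.063, 0.993, -0.006, 0.101]
wrist_force: [-1.0, -0.8, -0.3]
width: -0.2
```

```bash
python3 g.py|head -1;  python3 - <<'E'
from h import *
c=ctrl.read_camera("top"); np.save("pics/top12.npy",c["frame"])
im=cv2.convertScaleAbs(c["frame"][100:160,295:380,::-1],alpha=1.6); cv2.imwrite("pics/t12.png",cv2.resize(im,None,fx=9,fy=9,interpolation=cv2.INTER_NEAREST))
c=ctrl.read_camera("side"); 
im=cv2.convertScaleAbs(c["frame"][150:240,310:430,::-1],alpha=1.6); cv2.imwrite("pics/s12.png",cv2.resize(im,None,fx=6,fy=6,interpolation=cv2.INTER_CUBIC))
E
```

```text
t 23.27 stopframe tcp [-217.   -83.4   44.1] F [-0.8 -0.9 -0.3] z [ 0.199 -0.025 -0.98 ]
```

View pics/t12.png

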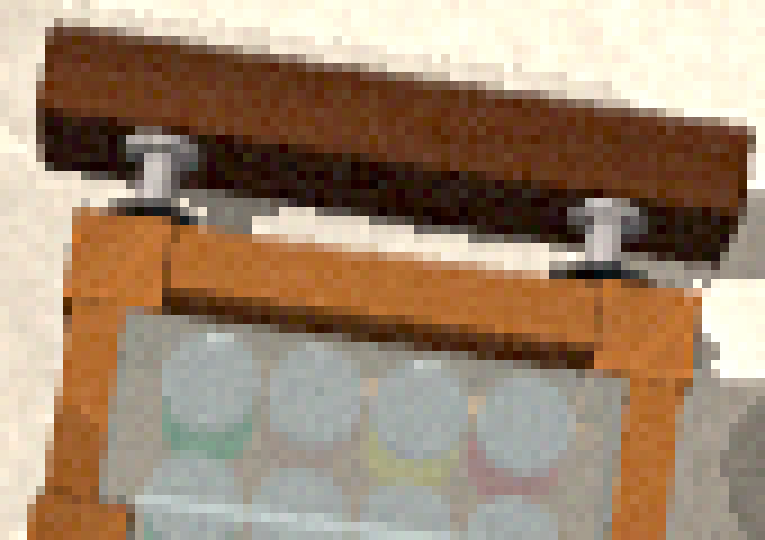

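View pics/s12.png

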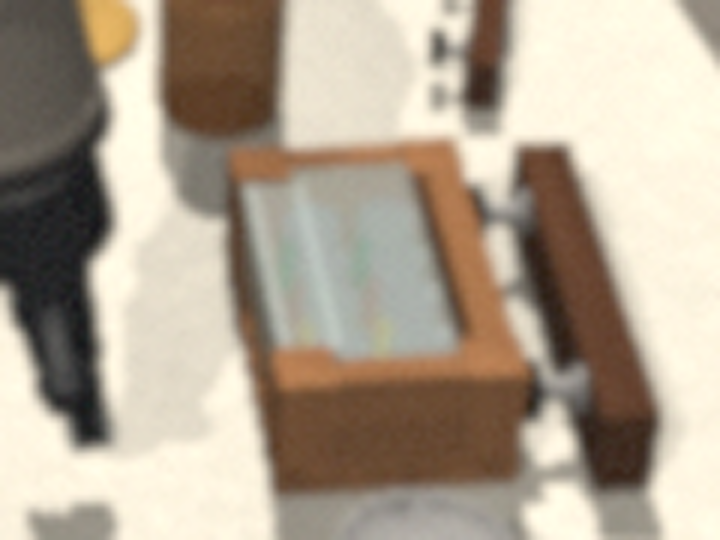

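```bash
python3 - <<'E'
from cp import *
c=ctrl.read_camera("top")
def ln(fn,oy):
    # far top edge: subpixel row of cream/dark -> orange transition between posts, using beam columns
    pass
for nm,a,b in (("afterL",(93,207),(711,317)),("now",(75,208),(701,287))):
    p,y,d=pose(c,[(a[0]/9+294.5,a[1]/9+99.5),(b[0]/9+294.5,b[1]/9+99.5)])
    R=np.array([[np.cos(y),-np.sin(y)],[np.sin(y),np.cos(y)]])
    print(nm,p.round(1),y.round(3),[(p+R@q).round(1) for q in ((-60,80),(-60,-80),(60,70),(60,-70))])
E
```

```text
afterL [-68.7  -5.3] -0.034 [array([-126. ,   76.7]), array([-131.4,  -83.2]), array([-6.4, 62.6]), array([-11.2, -77.3])]
now [-64.9  -3.8] 0.019 [array([-126.4,   75.1]), array([-123.3,  -84.9]), array([-6.2, 67.4]), array([ -3.5, -72.6])]
```

Rear-left is at -6 mm and rear-right at -3.5 mm, and both pads look squeezed. The chest turned about 0.05 rad while I seated the right side. I'll feel the left corner again and repeat the left-then-right press, so both pads keep their squeeze.

Emit:
drive_tool:
  motion:
    - [[255,0,0.268,0,0,0,0],[255,0,0.268,0,0,0,0],[255,0,0.268,0,0,0,0],[255,0,0.25,0,0,0,0],[255,0,0,0,0,0,0]]

```text
clock: 23.83
position: [545.7, 33.5, 45.5]
ee_rot: [0.057, 0.993, -0.005, 0.105]
wrist_force: [0.2, -0.0, -0.0]
width: 0.1
```

Emit:
drive_tool:
  motion:
    - [[255,-0.16,0,0.032,0,0,0],[255,-0.16,0,0.032,0,0,0],[255,0,0,0,0,0,0]]

```text
clock: 24.08
position: [597.4, 17.9, 46.9]
ee_rot: [0.062, 0.992, -0.006, 0.106]
wrist_force: [-0.5, -0.7, 0.1]
width: -0.4
```

```bash
python3 g.py -145 77 44.5
```

```text
t 24.08 stopframe tcp [-154.6   71.1   46.9] F [-0.4 -0.8  0.1] z [ 0.21  -0.026 -0.977]
tool frac [-0.0593  0.0392  0.0295] mm [ 9.6  5.9 -2.4]
(1, 0, 0) 10mm: [-0.0652 -0.      0.0141]
(0, 1, 0) 10mm: [-0.      0.0667  0.    ]
(0, 0, 1) 10mm: [-0.0141  0.     -0.0652]
```

Emit:
drive_tool:
  motion:
    - [[255,-0.03,0.045,0.02,0,0,0],[255,-0.015,0,0.003,0,0,0],[255,0,0,0,0,0,0]]

```text
clock: 24.33
position: [600.5, 23.7, 43.7]
ee_rot: [0.062, 0.993, -0.006, 0.104]
wrist_force: [-0.0, 0.0, 0.1]
width: -0.1
```

```bash
python3 g.py -140 77 44.5|head -2
```

```text
t 24.33 stopframe tcp [-152.3   77.3   43.7] F [-0.  -0.   0.1] z [ 0.205 -0.026 -0.978]
tool frac [-0.0815 -0.0017  0.0119] mm [12.3 -0.3  0.8]
```

Emit:
drive_tool:
  motion:
    - [[255,-0.01,0,0.002,0,0,0],[255,-0.01,0,0.002,0,0,0],[255,-0.007,0,0.0014,0,0,0]]

```text
clock: 24.58
position: [604.0, 22.5, 44.1]
ee_rot: [0.062, 0.993, -0.007, 0.104]
wrist_force: [0.5, -0.6, 0.5]
width: 0.0
```

```bash
python3 g.py -140 77 44.5|head -2
```

```text
t 24.58 stopframe tcp [-148.6   76.6   44.1] F [ 0.6 -0.5  0.5] z [ 0.205 -0.026 -0.978]
tool frac [-0.0569  0.0031  0.0091] mm [8.6 0.4 0.4]
```

Emit:
drive_tool:
  motion:
    - [[255,-0.013,0,0.0026,0,0,0],[255,-0.013,0,0.0026,0,0,0],[255,-0.01,0,0.002,0,0,0]]

```text
clock: 24.83
position: [609.8, 21.8, 44.2]
ee_rot: [0.063, 0.993, -0.006, 0.104]
wrist_force: [-0.3, -1.2, 0.5]
width: -0.2
```

```bash
python3 g.py|head -1
```

```text
t 24.83 stopframe tcp [-142.9   76.6   44.2] F [-0.1 -1.3  0.5] z [ 0.205 -0.026 -0.978]
```

Emit:
drive_tool:
  motion:
    - [[255,-0.007,0,0.0014,0,0,0]]

```text
clock: 24.92
position: [610.8, 21.7, 44.1]
ee_rot: [0.063, 0.993, -0.007, 0.104]
wrist_force: [-0.1, 0.7, 1.0]
width: 0.1
```

```bash
python3 g.py|head -1
```

```text
t 24.92 stopframe tcp [-141.8   76.6   44.1] F [-0.2  0.7  1. ] z [ 0.205 -0.026 -0.978]
```

Emit:
drive_tool:
  motion:
    - [[255,-0.007,0,0.0014,0,0,0]]

```text
clock: 25.0
position: [611.8, 21.6, 44.1]
ee_rot: [0.063, 0.993, -0.007, 0.104]
wrist_force: [-0.4, 0.4, -0.1]
width: -0.0
```

```bash
python3 g.py|head -1
```

```text
t 25.0 stopframe tcp [-140.9   76.6   44.1] F [-0.4  0.4 -0.1] z [ 0.205 -0.026 -0.978]
```

Emit:
drive_tool:
  motion:
    - [[255,-0.007,0,0.0014,0,0,0]]

```text
clock: 25.08
position: [612.8, 21.5, 44.1]
ee_rot: [0.063, 0.993, -0.007, 0.104]
wrist_force: [0.1, -0.2, -0.2]
width: -0.2
```

```bash
python3 g.py|head -1
```

```text
t 25.08 stopframe tcp [-139.8   76.6   44.1] F [ 0.1 -0.2 -0.2] z [ 0.205 -0.026 -0.978]
```

Emit:
drive_tool:
  motion:
    - [[255,-0.007,0,0.0014,0,0,0]]

```text
clock: 25.17
position: [613.8, 21.4, 44.1]
ee_rot: [0.062, 0.993, -0.007, 0.104]
wrist_force: [-2.6, -0.6, 1.1]
width: -0.1
```

```bash
python3 g.py|head -1
```

```text
t 25.17 stopframe tcp [-138.8   76.6   44.1] F [-2.5 -0.9  1.1] z [ 0.205 -0.026 -0.978]
```

Emit:
drive_tool:
  motion:
    - [[255,-0.006,0,0.0012,0,0,0]]

```text
clock: 25.25
position: [614.1, 21.4, 43.9]
ee_rot: [0.062, 0.993, -0.006, 0.103]
wrist_force: [-7.1, 1.8, 4.9]
width: -0.2
```

```bash
python3 g.py|head -1
```

```text
t 25.25 stopframe tcp [-138.5   76.7   43.9] F [-7.3  0.9  4.9] z [ 0.204 -0.026 -0.979]
```

Emit:
drive_tool:
  motion:
    - [[255,-0.005,0,0.001,0,0,0]]

```text
clock: 25.33
position: [614.5, 21.5, 43.8]
ee_rot: [0.062, 0.993, -0.006, 0.103]
wrist_force: [-9.9, 3.3, 8.0]
width: -0.1
```

```bash
python3 g.py|head -1
```

```text
t 25.33 stopframe tcp [-138.2   76.8   43.8] F [-10.2   2.    8. ] z [ 0.203 -0.026 -0.979]
```

The left corner resists immediately with no free slide, so that pad was still engaged. I'll press it again to about 17 N.

Emit:
drive_tool:
  motion:
    - [[255,-0.005,0,-0.001,0,0,0]]

```text
clock: 25.42
position: [614.8, 21.6, 43.9]
ee_rot: [0.062, 0.993, -0.006, 0.102]
wrist_force: [-10.3, 3.6, 4.7]
width: 0.1
```

```bash
python3 g.py|head -1
```

```text
t 25.42 stopframe tcp [-137.9   76.9   43.9] F [-10.7   2.3   4.7] z [ 0.202 -0.025 -0.979]
```

Emit:
drive_tool:
  motion:
    - [[255,-0.006,0,0,0,0,0]]

```text
clock: 25.5
position: [615.2, 21.7, 43.9]
ee_rot: [0.062, 0.993, -0.006, 0.102]
wrist_force: [-12.5, 4.6, 5.3]
width: 0.2
```

```bash
python3 g.py|head -1
```

```text
t 25.5 stopframe tcp [-137.5   77.1   43.9] F [-13.    3.    5.3] z [ 0.201 -0.025 -0.979]
```

Emit:
drive_tool:
  motion:
    - [[255,-0.006,0,0.0005,0,0,0]]

```text
clock: 25.58
position: [615.7, 21.8, 43.9]
ee_rot: [0.062, 0.993, -0.006, 0.101]
wrist_force: [-15.6, 6.9, 7.5]
width: -0.0
```

```bash
python3 g.py|head -1
```

```text
t 25.58 stopframe tcp [-137.    77.2   43.9] F [-16.3   4.9   7.5] z [ 0.201 -0.025 -0.979]
```

Emit:
drive_tool:
  motion:
    - [[255,-0.005,0,-0.001,0,0,0]]

```text
clock: 25.67
position: [616.0, 21.8, 44.0]
ee_rot: [0.062, 0.993, -0.006, 0.101]
wrist_force: [-14.9, 7.4, 5.5]
width: -0.4
```

```bash
python3 g.py|head -1
```

```text
t 25.67 stopframe tcp [-136.7   77.3   44. ] F [-15.7   5.5   5.5] z [ 0.2   -0.025 -0.979]
```

Emit:
drive_tool:
  motion:
    - [[255,-0.003,0,0,0,0,0],[255,0,0,0,0,0,0]]

```text
clock: 25.83
position: [616.2, 21.9, 43.9]
ee_rot: [0.062, 0.993, -0.006, 0.101]
wrist_force: [-14.8, 6.7, 5.9]
width: 0.1
```

```bash
python3 g.py|head -1
```

```text
t 25.83 stopframe tcp [-136.5   77.4   43.9] F [-15.5   4.8   5.9] z [ 0.199 -0.025 -0.98 ]
```

Emit:
drive_tool:
  motion:
    - [[255,-0.006,0,0,0,0,0],[255,0,0,0,0,0,0],[255,0,0,0,0,0,0]]

```text
clock: 26.08
position: [616.6, 21.9, 44.0]
ee_rot: [0.062, 0.993, -0.006, 0.1]
wrist_force: [-16.9, 6.8, 6.3]
width: -0.2
```

```bash
python3 g.py|head -1
```

```text
t 26.08 stopframe tcp [-136.1   77.5   44. ] F [-17.6   4.7   6.3] z [ 0.199 -0.025 -0.98 ]
```

Emit:
drive_tool:
  motion:
    - [[255,-0.002,0,0,0,0,0],[255,0,0,0,0,0,0],[255,0,0,0,0,0,0],[255,0,0,0,0,0,0],[255,0,0,0,0,0,0]]

```text
clock: 26.5
position: [616.7, 22.0, 43.9]
ee_rot: [0.062, 0.993, -0.006, 0.1]
wrist_force: [-18.4, 7.2, 7.2]
width: -0.2
```

```bash
python3 g.py|head -1
```

```text
t 26.5 stopframe tcp [-136.    77.6   43.9] F [-19.1   4.8   7.2] z [ 0.198 -0.025 -0.98 ]
```

Emit:
drive_tool:
  motion:
    - [[255,0,0,0,0,0,0],[255,0,0,0,0,0,0],[255,0.01,0,0,0,0,0],[255,0.02,0,-0.004,0,0,0],[255,0.2,0,-0.042,0,0,0]]

```text
clock: 26.92
position: [588.9, 24.8, 45.6]
ee_rot: [0.063, 0.992, -0.007, 0.106]
wrist_force: [-0.4, -0.4, 0.6]
width: 0.1
```

Emit:
drive_tool:
  motion:
    - [[255,0,-0.268,0,0,0,0],[255,0,-0.268,0,0,0,0],[255,0,-0.268,0,0,0,0],[255,0,-0.25,0,0,0,0],[255,0,0,0,0,0,0]]

```text
clock: 27.33
position: [563.6, -141.6, 45.5]
ee_rot: [0.068, 0.992, -0.009, 0.104]
wrist_force: [0.0, -1.3, -1.0]
width: 0.1
```

```bash
python3 g.py -144 -84 44.5|head -2;  python3 - <<'E'
from h import *
c=ctrl.read_camera("top")
im=cv2.convertScaleAbs(c["frame"][100:160,295:380,::-1],alpha=1.6); cv2.imwrite("pics/t13.png",cv2.resize(im,None,fx=9,fy=9,interpolation=cv2.INTER_NEAREST))
E
```

```text
t 27.33 stopframe tcp [-168.3  -91.3   45.5] F [ 0.2 -1.2 -1. ] z [ 0.205 -0.031 -0.978]
tool frac [-0.1566  0.0508  0.0399] mm [24.3  7.3 -1. ]
```

View pics/t13.png

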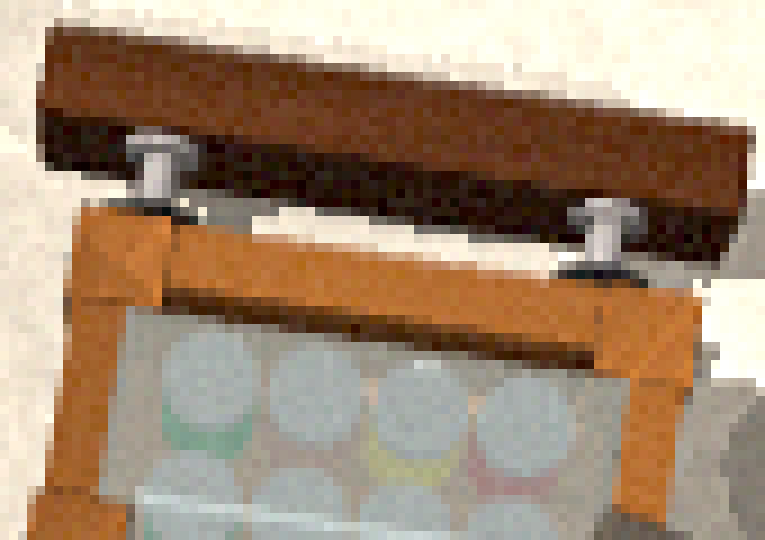

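The chest has hardly moved. Now the right press.

Emit:
drive_tool:
  motion:
    - [[255,-0.06,0.03,0.015,0,0,0],[255,-0.04,0,0.012,0,0,0],[255,-0.02,0,0.004,0,0,0],[255,-0.01,0,0.002,0,0,0],[255,0,0,0,0,0,0]]

```text
clock: 27.8
position: [586.7, -128.6, 44.0]
ee_rot: [0.061, 0.993, -0.006, 0.104]
wrist_force: [-0.6, -0.6, 0.6]
width: 0.2
```

```bash
python3 g.py -138 -84 44.5|head -2
```

```text
t 27.8 stopframe tcp [-147.1  -75.6   44. ] F [-0.5 -0.7  0.6] z [ 0.205 -0.026 -0.978]
tool frac [-0.0597 -0.056   0.0093] mm [ 9.1 -8.4  0.5]
```

Emit:
drive_tool:
  motion:
    - [[255,0,-0.05,0,0,0,0],[255,-0.013,0,0.0024,0,0,0],[255,-0.013,0,0.0024,0,0,0],[255,-0.007,0,0.0014,0,0,0]]

```text
clock: 28.13
position: [590.3, -138.2, 44.4]
ee_rot: [0.063, 0.993, -0.007, 0.104]
wrist_force: [-0.1, 0.0, 0.5]
width: -0.2
```

```bash
python3 g.py|head -1
```

```text
t 28.13 stopframe tcp [-142.3  -84.7   44.4] F [-0.1  0.   0.5] z [ 0.205 -0.026 -0.978]
```

Emit:
drive_tool:
  motion:
    - [[255,-0.007,0,0.0014,0,0,0],[255,-0.007,0,0.0014,0,0,0]]

```text
clock: 28.3
position: [592.3, -138.2, 44.3]
ee_rot: [0.062, 0.993, -0.006, 0.104]
wrist_force: [0.1, -0.1, 0.1]
width: 0.2
```

```bash
python3 g.py|head -1
```

```text
t 28.3 stopframe tcp [-140.3  -84.4   44.3] F [ 0.1 -0.1  0.1] z [ 0.205 -0.026 -0.978]
```

Emit:
drive_tool:
  motion:
    - [[255,-0.006,0,0.0012,0,0,0]]

```text
clock: 28.38
position: [593.2, -138.3, 44.3]
ee_rot: [0.062, 0.993, -0.007, 0.104]
wrist_force: [-0.1, 0.2, 0.2]
width: -0.1
```

```bash
python3 g.py|head -1
```

```text
t 28.38 stopframe tcp [-139.4  -84.4   44.3] F [-0.1  0.2  0.2] z [ 0.205 -0.026 -0.978]
```

Emit:
drive_tool:
  motion:
    - [[255,-0.006,0,0.001,0,0,0]]

```text
clock: 28.47
position: [594.0, -138.4, 44.3]
ee_rot: [0.062, 0.993, -0.007, 0.104]
wrist_force: [-0.6, -0.3, -0.8]
width: 0.0
```

```bash
python3 g.py|head -1
```

```text
t 28.47 stopframe tcp [-138.5  -84.4   44.3] F [-0.6 -0.4 -0.8] z [ 0.205 -0.026 -0.978]
```

Emit:
drive_tool:
  motion:
    - [[255,-0.006,0,0.001,0,0,0]]

```text
clock: 28.55
position: [594.4, -138.6, 44.2]
ee_rot: [0.062, 0.993, -0.006, 0.103]
wrist_force: [-6.5, -0.3, 4.4]
width: 0.3
```

```bash
python3 g.py|head -1
```

```text
t 28.55 stopframe tcp [-138.2  -84.5   44.2] F [-6.4 -1.2  4.4] z [ 0.204 -0.026 -0.979]
```

Emit:
drive_tool:
  motion:
    - [[255,-0.006,0,0.0005,0,0,0]]

```text
clock: 28.63
position: [594.7, -138.8, 44.2]
ee_rot: [0.063, 0.993, -0.006, 0.103]
wrist_force: [-9.3, -0.2, 6.6]
width: 0.0
```

```bash
python3 g.py|head -1
```

```text
t 28.63 stopframe tcp [-137.8  -84.7   44.2] F [-9.2 -1.4  6.6] z [ 0.203 -0.026 -0.979]
```

Emit:
drive_tool:
  motion:
    - [[255,-0.006,0,0,0,0,0]]

```text
clock: 28.72
position: [595.1, -139.0, 44.2]
ee_rot: [0.063, 0.993, -0.006, 0.102]
wrist_force: [-13.3, -0.4, 7.1]
width: 0.0
```

```bash
python3 g.py|head -1
```

```text
t 28.72 stopframe tcp [-137.5  -84.8   44.2] F [-13.2  -2.    7.1] z [ 0.202 -0.026 -0.979]
```

Emit:
drive_tool:
  motion:
    - [[255,-0.006,0,0,0,0,0]]

```text
clock: 28.8
position: [595.5, -139.2, 44.2]
ee_rot: [0.063, 0.993, -0.006, 0.102]
wrist_force: [-14.4, -0.0, 7.5]
width: -0.2
```

```bash
python3 g.py|head -1
```

```text
t 28.8 stopframe tcp [-137.   -85.    44.2] F [-14.3  -1.8   7.5] z [ 0.201 -0.026 -0.979]
```

Emit:
drive_tool:
  motion:
    - [[255,-0.006,0,-0.001,0,0,0]]

```text
clock: 28.88
position: [595.8, -139.4, 44.3]
ee_rot: [0.063, 0.993, -0.006, 0.101]
wrist_force: [-14.9, -2.4, 4.7]
width: 0.2
```

```bash
python3 g.py|head -1
```

```text
t 28.88 stopframe tcp [-136.7  -85.1   44.3] F [-14.4  -4.3   4.7] z [ 0.2   -0.026 -0.979]
```

Emit:
drive_tool:
  motion:
    - [[255,-0.006,0,0,0,0,0]]

```text
clock: 28.97
position: [596.2, -139.6, 44.3]
ee_rot: [0.063, 0.993, -0.006, 0.101]
wrist_force: [-17.4, -2.2, 7.4]
width: 0.2
```

```bash
python3 g.py|head -1
```

```text
t 28.97 stopframe tcp [-136.3  -85.3   44.3] F [-16.9  -4.4   7.4] z [ 0.2   -0.026 -0.98 ]
```

Emit:
drive_tool:
  motion:
    - [[255,-0.005,0,-0.0005,0,0,0],[255,0,0,0,0,0,0],[255,0,0,0,0,0,0]]

```text
clock: 29.22
position: [596.5, -139.8, 44.3]
ee_rot: [0.063, 0.993, -0.007, 0.101]
wrist_force: [-17.1, -1.2, 5.1]
width: 0.0
```

```bash
python3 g.py|head -1
```

```text
t 29.22 stopframe tcp [-135.9  -85.5   44.3] F [-16.8  -3.3   5.1] z [ 0.199 -0.026 -0.98 ]
```

Emit:
drive_tool:
  motion:
    - [[255,0,0,0,0,0,0],[255,0,0,0,0,0,0],[255,0,0,0,0,0,0],[255,0,0,0,0,0,0],[255,0,0,0,0,0,0]]

```text
clock: 29.63
position: [596.5, -139.8, 44.3]
ee_rot: [0.063, 0.993, -0.006, 0.101]
wrist_force: [-17.4, -1.8, 5.9]
width: 0.4
```

```bash
python3 g.py|head -1
```

```text
t 29.63 stopframe tcp [-135.9  -85.5   44.3] F [-17.   -3.9   5.9] z [ 0.199 -0.026 -0.98 ]
```

Emit:
drive_tool:
  motion:
    - [[255,0,0,0,0,0,0],[255,0,0,0,0,0,0],[255,0.01,0,0,0,0,0],[255,0.02,0,-0.004,0,0,0],[255,0.2,0,-0.042,0,0,0]]

```text
clock: 30.05
position: [568.9, -135.0, 45.8]
ee_rot: [0.062, 0.992, -0.007, 0.106]
wrist_force: [-0.3, 1.0, 0.2]
width: 0.1
```

Emit:
drive_tool:
  motion:
    - [[255,0.26,0,-0.055,0,0,0],[255,0.26,0,-0.055,0,0,0],[255,0,0,-0.26,0,0,0],[255,0,0,-0.26,0,0,0],[255,0,0,0,0,0,0]]

```text
clock: 30.47
position: [471.0, -123.4, 127.3]
ee_rot: [0.063, 0.992, -0.006, 0.107]
wrist_force: [2.9, -1.2, 0.0]
width: -0.0
```

```bash
python3 g.py|head -1;  python3 - <<'E'
from h import *
c=ctrl.read_camera("top"); cv2.imwrite("pics/t15.png",c["frame"][:,:,::-1])
im=cv2.convertScaleAbs(c["frame"][100:160,295:380,::-1],alpha=1.6); cv2.imwrite("pics/t14.png",cv2.resize(im,None,fx=9,fy=9,interpolation=cv2.INTER_NEAREST))
c=ctrl.read_camera("side"); cv2.imwrite("pics/s15.png",c["frame"][:,:,::-1])
E
```

```text
t 30.47 stopframe tcp [-262.5  -84.8  127.3] F [ 3.  -0.9  0. ] z [ 0.212 -0.026 -0.977]
```

View pics/t14.png

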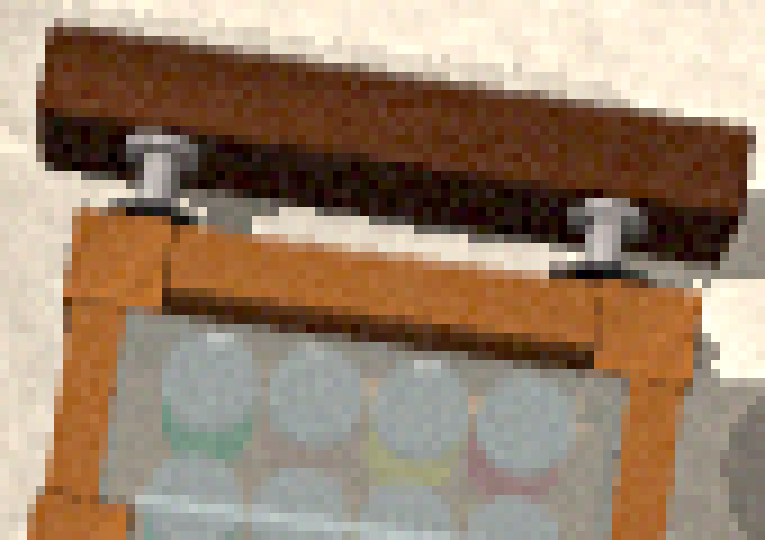

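View pics/t15.png

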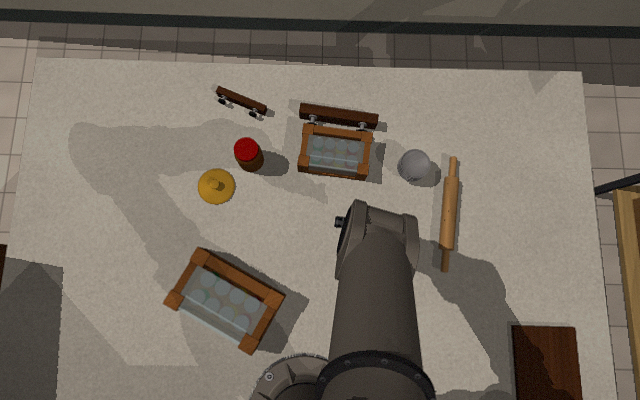

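View pics/s15.png

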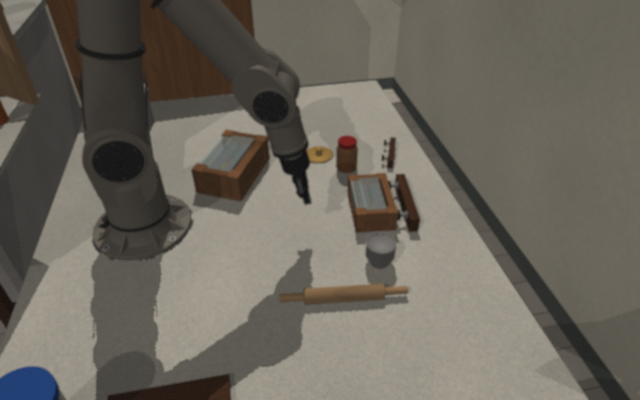

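The chest sits on both buffers at about (-65, -4) mm and 0.02 rad in the stop frame, with the arm clear. In the top view, the jar (246,150), lid (217,187), katoris (414,165) and rolling pin (450,215) are where they started. I'm handing the job in.

```bash
python3 -c "
from rig import ctrl
print(ctrl.sign_off())"
```

```text
the job is handed in; nothing more can be done
None
```

The chest is back against the stop bar, and I handed the job in at about 30.5 s of the 72 s allowed. I walked the smaller chest back to the longer stop by pushing its left and right near posts in turn, about 10–35 mm at a time. It stayed within about 0.12 rad of square.

**Seating:** I pressed the left corner home at about 17 N, then the right at about 18 N, holding each for over half a second. The chest turned about 0.05 rad during the right press, so I felt the left corner again. It resisted at once, so that pad was still engaged. I then repeated the left and right presses at 15.5–19 N and 17 N.

**Peak push:** the highest reading was 20.4 N along the push and about 23 N in total, during the first right press. That is just above the 16–20 N aim but under the 25 N limit. The tool also bore down on the posts with up to about 9 N at times.

**Final position:** the pictures put the chest at about (-65, -4) mm and 0.02 rad in the stop frame, with both pads against it and the arm clear. The jar, katoris, lid and rolling pin look unmoved.

**Not measured:** I had no direct reading of how much squeeze each pad kept after I let go. I judged it from the pictures (good to about 1–2 mm) and from how stiff the corners felt.

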